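Charge the polishing tub with beech blocks

ROBOT

A 6-joint arm with a two-finger parallel gripper is mounted at the origin on the work surface. World frame = base frame: x ahead of the robot, y to its left, z up, the work surface at z = 0. Lengths are in m, angles in rad, forces in N, time in s.
With the tool pointing down it reaches from about 0.3 to 0.95 m from the base axis. Payload 3.1 kg.
Tool frame: the origin (TCP) lies between the finger pads; the fingertips stand 19 mm ahead of it and the grasp point (between the pads) is the TCP (robot.finger_overhang is the distance from the TCP to the fingertips, in m); x points along the fingers, y is the direction in which the jaws open and shut, and the axes are right-handed (so a half turn about x gives the same grasp; the last joint's range is limited). The gripper opens to 85 mm and grips with 20 to 120 N. Pads are 22 mm wide; open, the fingers measure 114 mm over their backs; the gripper's body (76 mm by 85 mm) begins 54 mm behind the grasp point. The pads swing forward as they close: fully open they stand 13 mm farther back than shut.
Start: joints at [1.124, 0.308, 1.634, -0, 1.2, -0.07], TCP at [0.23, 0.581, 0.25] pointing down, gripper open.
Joint ranges: [-3.06, 3.06], [-0.79, 1.96], [0.05, 2.63], [-1.19, 4.34], [0.05, 2.64], [-2.94, 2.94]. Speed limits (rad/s): [2.79, 2.79, 3.14, 3.14, 3.14, 3.14].

INTERFACE

Orientations are given as a unit quaternion [x, y, z, w].
In Python, from rig import observe, vision, robot gives the robot as it stands. The module is installed in compiled form; this text tells all that it offers.
- The arm moves only by the tool jog_arm, never from a script. Its argument "series" is a list of rows, each a list of 7 numbers: the shift along the world's x, y, z in mm, then the turn, a rotation vector about the world's x, y, z in degrees, then the finger opening in mm, from 0 to 85.4. In form: [[tx, ty, tz, wx, wy, wz, grip], ...]. A call has 1 to 12 rows; each row shifts and turns the commanded pose from where the row before left it; what a row does not reach is not made up. A row lasts 1/10 s, in which the tool goes at most 50 mm and 8.59 degrees, less where a joint would pass 70% of its speed; a pose out of reach is approached as far as the arm can. A call is refused whole if a number of a shift passes 50 or a number of a turn 8.59, either way. A call with a gripper value outside its range is refused whole. The fingers move at their own pace and stop on an object; "newtons" is the grip in N (left out, the last holds). Time passes only in rows, so rows that do not move let the fingers close. It gives the time, the measured TCP pose, the force and the opening at its end, in the units of the state.
- observe(): the state, without advancing time (a new reading comes with each control period).
- vision.snapshot(name): name is "scene" or "top" or "wrist"; returns a dict with "image" (400x640x3 uint8, blue, green, red), "fovy" (degrees; the focal length in pixels is half the picture's height over the tangent of half this angle, whatever the lens; pixels are square), "cx", "cy" (the principal point, pixels), "extrinsics" (4x4, takes a point from camera to world coordinates). Camera axes: x right, y down, z forward; pixel columns grow to the right and rows downward; lengths in m; the calibration is good to about 2 mm. A picture is of the moment at which its call begins. There is no depth.
- robot.sign_off(): hands the job in, once; it reports no verdict.
The state is a dict: "t": time; "qpos": joint angles; "joint_velocities": joint speeds; "effort": joint torques, N m; "position": TCP position; "tcp_rot": TCP orientation; "wrist_force": force on the tool from outside, world axes, zero at the start; "wrist_torque": the same for the moment, N m; "finger_gap": opening from 0.0 (shut) to 1.0 (fully open).
Only numpy, scipy, OpenCV 4.12 (cv2) and the standard library are available. Lean on these libraries where they do the work, as an engineer would, in place of code of your own. Each camera call takes 0.05 s, during which the arm holds its last target.

TASK

Charge the polishing tub: lift its cover plate off the pins and lay it flat on the rubber mat, then use the scoop to carry all the beech blocks from the bin into the tub. Do not take blocks out of the bin with the fingers (one that has spilled onto the bench may be picked up and dropped into the tub). When all are in, lay the scoop flat in the empty bin, seat the cover fully home on the tub's two pins, and leave the other things on the bench where they are.

Things in the scene. Friction and masses are not known exactly. Their poses are not given: they have to be found in the camera images.
- tub: Fixed square vibratory polishing tub, 190 x 190 mm, on a white spring base, open at the top. Origin at the bottom centre on the bench, z up. Rim flat at 140 mm; walls 22 mm thick; inside 146 x 146 mm, floor at 70 mm. On the rim two steel locating pins, 8 mm thick, 16 mm tall with coned tips, at (83, 83) and (-83, -83) mm.
- cover: Loose aluminium cover plate of the tub, 190 x 190 x 5 mm, about 0.32 kg; starts seated on the pins. Origin at the centre of its underside, z up. Two 12 mm holes at (83, 83) and (-83, -83) mm fit the pins (either way round). Black bar handle along its y: 14 mm wide, 104 mm long, between 31 and 45 mm above the origin, on posts at y = +-44 mm.
- mat: Fixed black rubber bench mat, 230 x 230 x 3 mm, on the bench to the left. Origin at the centre of its underside, z up.
- bin: Fixed grey open-front bin for the blocks, inside 210 x 130 mm (x, y), walls 4 mm thick. Origin at the centre of its underside, z up, x from the low front to the far wall. Inner floor at 4 mm; far wall (x = 105 mm) and side walls 40 mm high; front lip (x = -105 mm) only 12 mm high, and the sides are 16 mm high in the front 30 mm.
- scoop: Steel hand scoop, about 0.17 kg, standing flat on its blade on the bench. Origin at the centre of the blade's underside, x out of its open mouth, z up. Blade 64 x 118 mm (x, y), 2 mm thick, thinning to the lip; inside 114 mm wide; back wall 30 mm, sides 26 mm high, ending 28 mm short of the lip. Handle: see scoop_grip.
- scoop_grip (a point): Point on the axis of the scoop's black handle, at (-84, 0, 78) mm in the scoop's frame: where to grip it across y. The handle is a flat-sided bar, 16 mm wide (y) and 24 mm deep, that rises backwards at 54 degrees from the back wall's top and ends about 25 mm above and 20 mm behind this point.
- scoop_lip (a point): Middle of the scoop's front lip, on the underside, at (32, 0, 0) mm in the scoop's frame.
- block1: Waxed beech polishing block 1 of 8 to 12 alike (absent ones give None): a 28 mm cube, edges rounded to 7 mm, 16 g, slippery (friction about 0.3). Origin at its centre. Starts on the bin floor, towards the far wall.
- block2: Waxed beech polishing block 2 of 8 to 12 alike (absent ones give None): a 28 mm cube, edges rounded to 7 mm, 16 g, slippery (friction about 0.3). Origin at its centre. Starts on the bin floor, towards the far wall.
- block3: Waxed beech polishing block 3 of 8 to 12 alike (absent ones give None): a 28 mm cube, edges rounded to 7 mm, 16 g, slippery (friction about 0.3). Origin at its centre. Starts on the bin floor, towards the far wall.
- block4: Waxed beech polishing block 4 of 8 to 12 alike (absent ones give None): a 28 mm cube, edges rounded to 7 mm, 16 g, slippery (friction about 0.3). Origin at its centre. Starts on the bin floor, towards the far wall.
- block5: Waxed beech polishing block 5 of 8 to 12 alike (absent ones give None): a 28 mm cube, edges rounded to 7 mm, 16 g, slippery (friction about 0.3). Origin at its centre. Starts on the bin floor, towards the far wall.
- block6: Waxed beech polishing block 6 of 8 to 12 alike (absent ones give None): a 28 mm cube, edges rounded to 7 mm, 16 g, slippery (friction about 0.3). Origin at its centre. Starts on the bin floor, towards the far wall.
- block7: Waxed beech polishing block 7 of 8 to 12 alike (absent ones give None): a 28 mm cube, edges rounded to 7 mm, 16 g, slippery (friction about 0.3). Origin at its centre. Starts on the bin floor, towards the far wall.
- block8: Waxed beech polishing block 8 of 8 to 12 alike (absent ones give None): a 28 mm cube, edges rounded to 7 mm, 16 g, slippery (friction about 0.3). Origin at its centre. Starts on the bin floor, towards the far wall.
- block9: Waxed beech polishing block 9 of 8 to 12 alike (absent ones give None): a 28 mm cube, edges rounded to 7 mm, 16 g, slippery (friction about 0.3). Origin at its centre. Starts on the bin floor, towards the far wall.
- block10: Waxed beech polishing block 10 of 8 to 12 alike (absent ones give None): a 28 mm cube, edges rounded to 7 mm, 16 g, slippery (friction about 0.3). Origin at its centre. Starts on the bin floor, towards the far wall.
- block11: Waxed beech polishing block 11 of 8 to 12 alike (absent ones give None): a 28 mm cube, edges rounded to 7 mm, 16 g, slippery (friction about 0.3). Origin at its centre. Starts on the bin floor, towards the far wall.
- block12: Waxed beech polishing block 12 of 8 to 12 alike (absent ones give None): a 28 mm cube, edges rounded to 7 mm, 16 g, slippery (friction about 0.3). Origin at its centre. Starts on the bin floor, towards the far wall.
- case: Black spectacle case, 158 x 62 x 40 mm (x, y, z), a bystander. Origin at the centre of its underside.
- mug: White mug, 72 mm across, 90 mm tall, a bystander. Origin at its bottom centre.
- frame_b: Amber spectacle frame, folded, 26 x 132 x 41 mm, a bystander on the robot's side of the bin and mat. Origin at its bottom.
- driver: Screwdriver, 160 mm long, lying flat, a bystander. Origin at its underside.

How it is judged:
By the outcome, as a careful person would: the job done as asked, in the order asked, and still so for the second after the job is handed in, with the robot touching nothing.
Of block3, block4, block5, block6, block7, block8, block9, block10, block11, block12 only 6 to 10 are there at a start; the rules pass over those that are not, and their reading is None.
At some moment in a run one of scoop, cover may be knocked a few centimetres aside while the robot is not near it.
It also fails if it takes over 200 s, if anything falls off the work surface, if the arm or the gripper's body presses on something with over 40 N, if the wrist force passes 120 N, or if a joint passes its speed limit or range.

## Working session

There is one attempt and no reset: what is moved stays moved. The work goes in short steps, Python scripts to look and compute and a tool call to move; the robot and the scene stay as the last step left them, time stands still between calls to the robot, and variables do not carry over. Pictures are saved under pics/ and viewed, and the job is handed in when it is done.

Besides the shell and the picture viewer there is one more tool, called after "Request:" by a JSON object that holds its "fn" and its "kwargs", one argument or row to a line. jog_arm: Moves the arm, as the interface text tells. Its arguments: {"type":"object","properties":{"series":{"type":"array","items":{"type":"array","items":{"type":"number"}}},"newtons":{"type":"number"}},"required":["series"]}

```bash
mkdir -p pics; ls; python3 - <<'E'
from rig import observe, vision, robot
import cv2
o=observe(); print(o)
for n in ["scene","top","wrist"]:
    s=vision.snapshot(n); cv2.imwrite(f"pics/a_{n}.png",s["image"]); print(n,s["fovy"],s["cx"],s["cy"],s["extrinsics"].round(4).tolist() if hasattr(s["extrinsics"],'round') else s["extrinsics"], [k for k in s])
E
```

```text
pics
{'t': 0.0, 'qpos': array([ 1.12430631e+00,  3.09000150e-01,  1.63523574e+00, -2.68809132e-06,
        1.19970689e+00, -6.97222604e-02]), 'joint_velocities': array([ 0.00030764, -0.00077514, -0.00129708,  0.00136576, -0.00056155,
        0.00131913]), 'effort': array([-6.67771055e-04, -4.15241182e+01, -2.76668090e+01, -7.12832980e-05,
        1.01213882e-02, -1.31915402e-05]), 'position': array([0.22963865, 0.58041846, 0.24902663]), 'tcp_rot': array([ 0.131617  ,  0.69480758, -0.13322419,  0.69438512]), 'wrist_force': array([-0.46583229, -0.24481342, -0.71568082]), 'wrist_torque': array([ 0.05242565,  0.02075399, -0.01356887]), 'finger_gap': 1.0017520947935252}
scene 52.531947716479735 315.22944218539385 196.36662501077592 [[-0.4074, 0.5119, -0.7563, 1.2627], [0.9131, 0.2405, -0.3292, 0.3068], [0.0133, -0.8247, -0.5654, 0.6354], [0.0, 0.0, 0.0, 1.0]] ['image', 'fovy', 'cx', 'cy', 'extrinsics']
top 45.05923661269265 328.1736063998981 191.36549650901455 [[0.0277, -0.9916, 0.1265, 0.4336], [-0.9991, -0.0233, 0.0362, -0.0144], [-0.0329, -0.1274, -0.9913, 1.139], [0.0, 0.0, 0.0, 1.0]] ['image', 'fovy', 'cx', 'cy', 'extrinsics']
wrist 60.60509985421304 317.3930274872416 190.74886884252672 [[0.3674, 0.8839, 0.2895, 0.1556], [0.9301, -0.3485, -0.1163, 0.6107], [-0.0019, 0.312, -0.9501, 0.3718], [0.0, 0.0, 0.0, 1.0]] ['image', 'fovy', 'cx', 'cy', 'extrinsics']
```

View pics/a_scene.png

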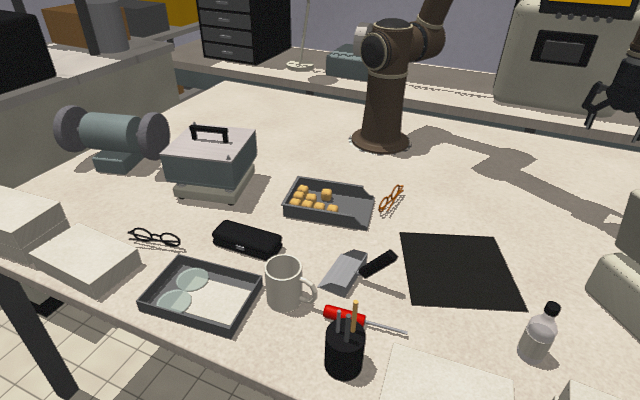

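View pics/a_top.png

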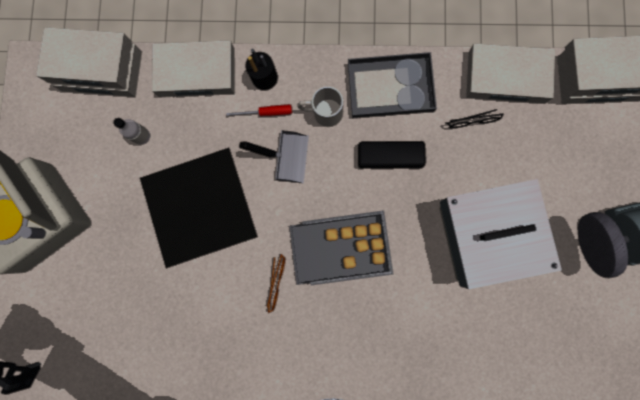

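View pics/a_wrist.png

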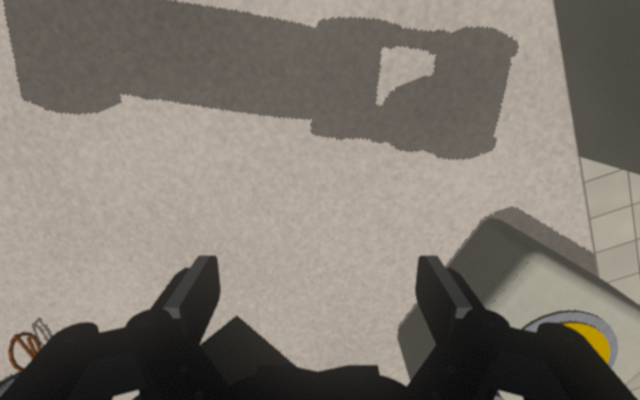

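```bash
cat > h.py <<'E'
from rig import observe, vision, robot
import cv2, numpy as np
from scipy.spatial.transform import Rotation as R
def K(s):
    f=200/np.tan(np.radians(s["fovy"]/2)); return np.array([[f,0,s["cx"]],[0,f,s["cy"]],[0,0,1]])
def back(s,u,v,z):
    T=np.array(s["extrinsics"]); d=T[:3,:3]@np.linalg.inv(K(s))@[u,v,1]; p=T[:3,3]; return p+d*(z-p[2])/d[2]
def proj(s,P):
    T=np.array(s["extrinsics"]); P=np.atleast_2d(P); c=(P-T[:3,3])@T[:3,:3]; q=c@K(s).T; return q[:,:2]/q[:,2:]
def crop(s,name,x0,y0,x1,y1,k):
    im=cv2.resize(s["image"][y0:y1,x0:x1],None,fx=k,fy=k,interpolation=cv2.INTER_CUBIC); cv2.imwrite("pics/"+name,im)
def st():
    o=observe(); r=R.from_quat(o["tcp_rot"]).as_matrix()
    print("t %.2f"%o["t"],"p",(o["position"]*1000).round(1),"x",r[:,0].round(3),"y",r[:,1].round(3),"F",o["wrist_force"].round(1),"gap",round(o["finger_gap"]*85.4,1)); return o
E
python3 - <<'E'
from h import *
s=vision.snapshot("top"); crop(s,"b1.png",220,120,400,300,4) if 0 else crop(s,"b1.png",230,120,400,290,3.5)
crop(s,"b2.png",430,170,570,300,4.2); crop(s,"b3.png",130,140,280,320,3.2)
E
```

```text
(no output)
```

View pics/b1.png

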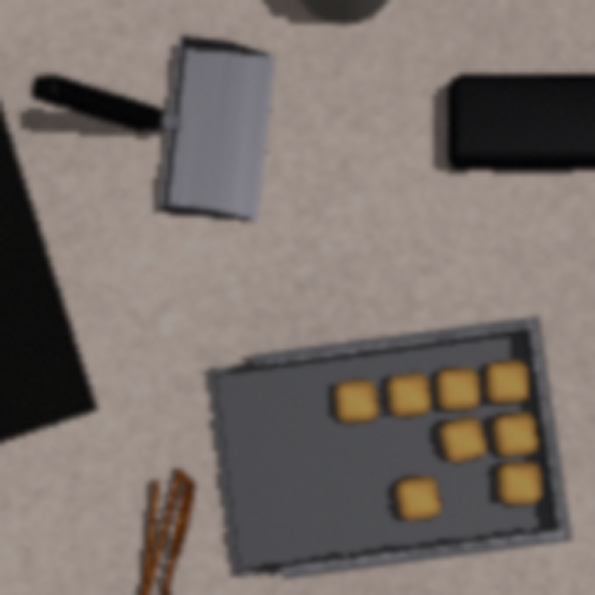

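View pics/b2.png

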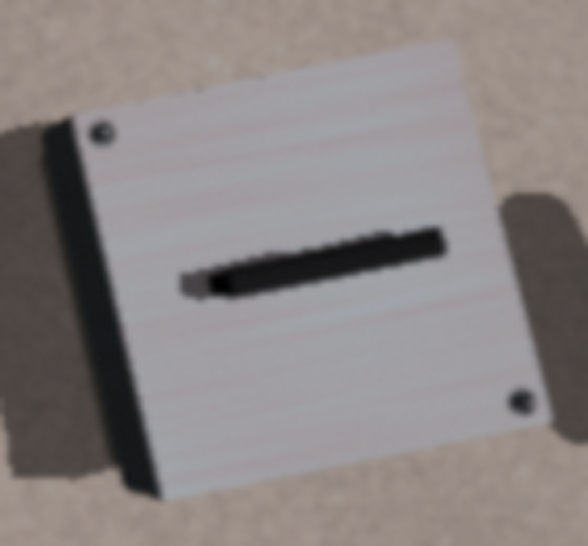

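View pics/b3.png

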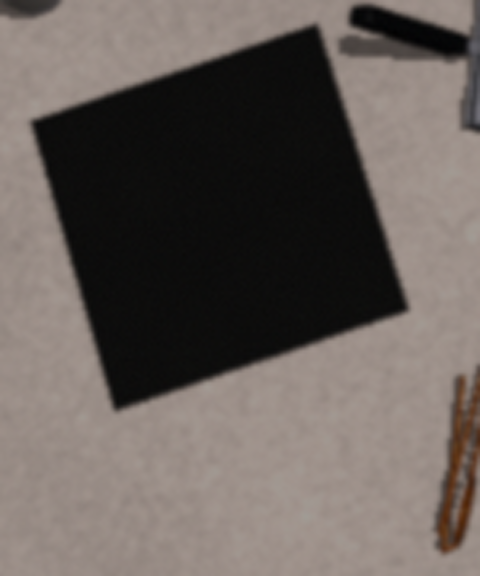

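```bash
python3 - <<'E'
from h import *
s=vision.snapshot("top")
def b(pts,x0,y0,k,z,lab):
    r=np.array([back(s,x0+(u+.5)/k-.5,y0+(v+.5)/k-.5,z)*1000 for u,v in pts]); print(lab,r[:,:2].round(1).tolist()); return r[:,:2]
p=b([(102,132),(521,401)],430,170,4.2,.153,"pins"); print(p.mean(0),np.linalg.norm(p[0]-p[1]),"exp 234.8")
d=p[0]-p[1]; print("diag ang",np.degrees(np.arctan2(d[1],d[0])))
h=b([(215,286),(444,241)],430,170,4.2,.185,"handle"); 
m=b([(33,122),(317,25),(407,309),(116,409)],130,140,3.2,.003,"mat"); print(m.mean(0),[np.linalg.norm(m[i]-m[i-1]) for i in range(4)])
f=b([(538,318),(569,538)],230,120,3.5,.04,"binfar"); print(np.linalg.norm(f[0]-f[1]),"exp138")
n=b([(210,370),(235,573)],230,120,3.5,.014,"binnear"); print(np.linalg.norm(n[0]-n[1]))
b([(183,38),(162,210)],230,120,3.5,.030,"scoop back top")
b([(272,55),(255,220)],230,120,3.5,.002,"lip")
b([(40,83)],230,120,3.5,.103,"handle end")
b([(357,400),(410,394),(459,388),(508,381),(463,439),(516,434),(520,483),(418,497)],230,120,3.5,.028,"blocks")
b([(180,478),(143,590)],230,120,3.5,.03,"frame_b")
E
```

```text
pins [[545.5, -235.6], [421.9, -432.1]]
[ 483.71719648 -333.83336972] 232.1602645256152 exp 234.8
diag ang 57.81797568689497
handle [[471.2, -280.1], [494.8, -385.6]]
mat [[601.0, 482.9], [680.0, 270.9], [467.9, 192.5], [388.9, 404.3]]
[534.46591027 337.64634006] [np.float64(226.14378325528287), np.float64(226.29261487198636), np.float64(226.1706551115552), np.float64(226.1035803252354)]
binfar [[532.8, -101.4], [392.1, -123.0]]
142.43426797289783 exp138
binnear [[494.9, 114.5], [362.0, 93.0]]
134.6502268189704
scoop back top [[717.7, 139.5], [599.9, 148.9]]
lip [[714.0, 81.2], [598.6, 89.0]]
handle end [[668.2, 218.8]]
blocks [[477.0, 15.4], [481.8, -19.3], [486.6, -51.3], [492.0, -83.3], [453.4, -54.5], [457.6, -89.0], [426.0, -92.1], [415.1, -26.0]]
frame_b [[423.0, 129.7], [350.4, 150.9]]
```

```bash
python3 - <<'E'
from h import *
st()
E
```

```text
t 0.25 p [229.8 580.8 249.7] x [-0.    -0.001 -1.   ] y [ 0.368  0.93  -0.001] F [1.3 0.  0.2] gap 85.5
```

Request:
{"fn": "jog_arm", "kwargs": {
  "series": [
    [25, -50, 10, 0, 0, 0, 85],
    [25, -50, 10, 0, 0, 0, 85],
    [20, -50, 10, 0, 0, 0, 85],
    [20, -50, 0, 0, 0, 0, 85],
    [20, -50, 0, 0, 0, 0, 85],
    [20, -50, 0, 0, 0, 0, 85],
    [20, -50, 0, 0, 0, 0, 85],
    [20, -50, 0, 0, 0, 0, 85],
    [20, -50, 0, 0, 0, 0, 85],
    [10, -50, 0, 0, 0, 0, 85],
    [10, -50, 0, 0, 0, 0, 85],
    [10, -50, 0, 0, 0, 0, 85]
  ]
}}

```text
t: 1.45
position: [0.4332, 0.0198, 0.2773]
tcp_rot: [0.133, 0.694, -0.132, 0.695]
wrist_force: [2.3, 0.6, 0.5]
finger_gap: 0.995
```

Request:
{"fn": "jog_arm", "kwargs": {
  "series": [
    [10, -50, 0, 0, 0, -8, 85],
    [10, -50, 0, 0, 0, -8, 85],
    [5, -50, 0, 0, 0, -8, 85],
    [5, -50, 0, 0, 0, -8, 85],
    [5, -45, 0, 0, 0, -8, 85],
    [0, -40, 0, 0, 0, -8, 85],
    [0, -25, 0, 0, 0, -7.6, 85],
    [0, 0, 0, 0, 0, 0, 85],
    [0, 0, 0, 0, 0, 0, 85]
  ]
}}

```text
t: 2.35
position: [0.4673, -0.2858, 0.2766]
tcp_rot: [0.441, 0.553, -0.441, 0.552]
wrist_force: [-0.3, 0.4, -0.8]
finger_gap: 0.997
```

```bash
python3 - <<'E'
from h import *
st()
s=vision.snapshot("wrist"); cv2.imwrite("pics/c1.png",s["image"])
E
```

```text
t 2.35 p [ 467.3 -285.8  276.6] x [-0.001  0.001 -1.   ] y [ 0.975  0.222 -0.   ] F [-0.3  0.4 -0.8] gap 85.2
```

View pics/c1.png

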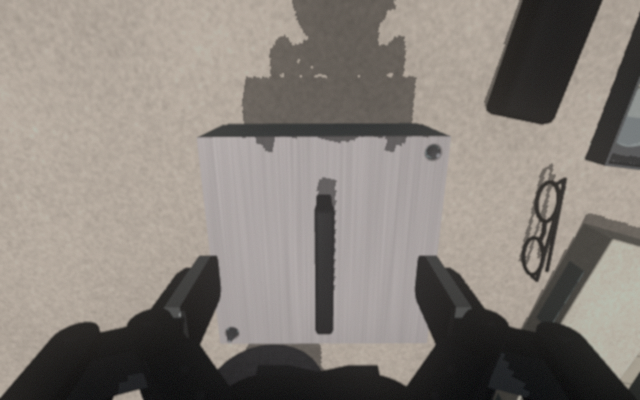

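```bash
python3 - <<'E'
from h import *
st()
s=vision.snapshot("wrist")
p=np.array([back(s,u,v,.152)*1000 for u,v in [(433,152),(232,333)]]); print(p,p.mean(0),np.linalg.norm(p[0]-p[1])); d=p[0]-p[1]; print(np.degrees(np.arctan2(d[1],d[0]))-45)
h=np.array([back(s,u,v,.185)*1000 for u,v in [(324,195),(324,333)]]); print(h,h.mean(0),np.linalg.norm(h[0]-h[1]))
E
```

```text
t 2.40 p [ 467.4 -285.   276.7] x [-0.001  0.001 -1.   ] y [ 0.975  0.223 -0.   ] F [ 0.8  0.2 -0.3] gap 84.9
[[ 543.84221482 -237.34302648  152.        ]
 [ 424.06327719 -430.72263835  152.        ]] [ 483.95274601 -334.03283241  152.        ] 227.47014789319357
13.226010242342454
[[ 470.44507321 -276.81541134  185.        ]
 [ 495.94358583 -385.07558735  185.        ]] [ 483.19432952 -330.94549934  185.        ] 111.22247909966545
```

Request:
{"fn": "jog_arm", "kwargs": {
  "series": [
    [16.5, -49, 0, 0, 0, 0, 85],
    [0, 0, -30, 0, 0, 0, 60],
    [0, 0, -40, 0, 0, 0, 50],
    [0, 0, -29, 0, 0, 0, 50],
    [0, 0, 0, 0, 0, 0, 40],
    [0, 0, 0, 0, 0, 0, 0],
    [0, 0, 0, 0, 0, 0, 0],
    [0, 0, 0, 0, 0, 0, 0],
    [0, 0, 0, 0, 0, 0, 0],
    [0, 0, 0, 0, 0, 0, 0]
  ],
  "newtons": 60
}}

```text
t: 3.45
position: [0.485, -0.3335, 0.1804]
tcp_rot: [0.441, 0.551, -0.441, 0.554]
wrist_force: [-0.1, 1.8, 5.9]
finger_gap: 0.15
```

Request:
{"fn": "jog_arm", "kwargs": {
  "series": [
    [0, 0, 0, 0, 0, 0, 0],
    [0, 0, 5, 0, 0, 0, 0],
    [0, 0, 10, 0, 0, 0, 0],
    [0, 0, 10, 0, 0, 0, 0],
    [0, 0, 15, 0, 0, 0, 0],
    [0, 0, 20, 0, 0, 0, 0],
    [0, 0, 20, 0, 0, 0, 0],
    [0, 0, 0, 0, 0, 0, 0]
  ],
  "newtons": 80
}}

```text
t: 4.25
position: [0.4857, -0.3349, 0.2627]
tcp_rot: [0.441, 0.55, -0.441, 0.556]
wrist_force: [1.0, 0.0, -3.2]
finger_gap: 0.149
```

```bash
python3 - <<'E'
from h import *
st()
s=vision.snapshot("scene"); crop(s,"c2.png",100,80,400,300,2.6)
E
```

```text
t 4.25 p [ 485.7 -334.9  262.7] x [ 0.007 -0.006 -1.   ] y [0.975 0.222 0.005] F [ 1.   0.  -3.2] gap 12.7
```

View pics/c2.png

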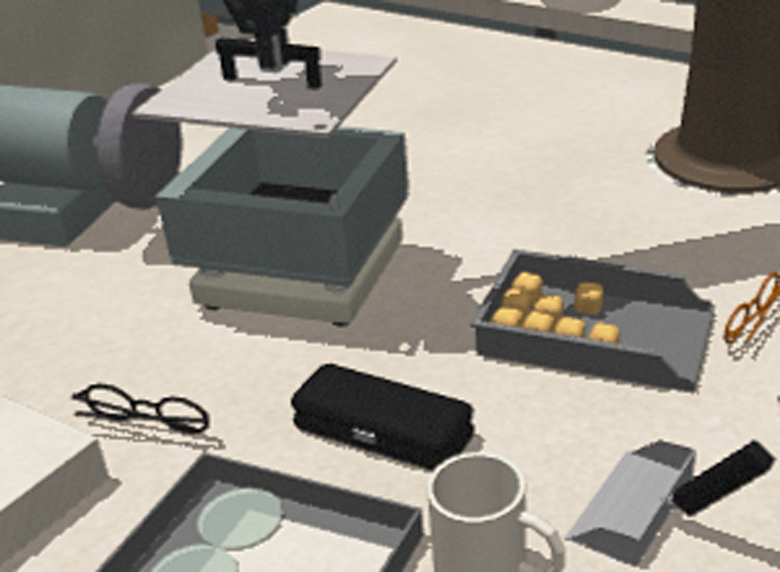

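Request:
{"fn": "jog_arm", "kwargs": {
  "series": [
    [0, 20, 0, 0, 0, 0, 0],
    [0, 40, 0, 0, 0, 0, 0],
    [5, 48, 0, 0, 0, 0, 0],
    [5, 48, 0, 0, 0, 0, 0],
    [5, 48, 0, 0, 0, 0, 0],
    [5, 48, 0, 0, 0, 2, 0],
    [5, 48, 0, 0, 0, 2, 0],
    [5, 48, 0, 0, 0, 2, 0],
    [5, 48, 0, 0, 0, 1.6, 0],
    [5, 48, 0, 0, 0, 0, 0],
    [4, 48, 0, 0, 0, 0, 0],
    [0, 48, 0, 0, 0, 0, 0]
  ]
}}

```text
t: 5.5
position: [0.5261, 0.2092, 0.2565]
tcp_rot: [0.403, 0.581, -0.404, 0.58]
wrist_force: [1.0, -0.3, -3.4]
finger_gap: 0.15
```

Request:
{"fn": "jog_arm", "kwargs": {
  "series": [
    [4, 40, 0, 0, 0, 0, 0],
    [0, 40, 0, 0, 0, 0, 0],
    [0, 30, 0, 0, 0, 0, 0],
    [0, 20, 0, 0, 0, 0, 0],
    [0, 0, 0, 0, 0, 0, 0],
    [0, 0, 0, 0, 0, 0, 0]
  ]
}}

```text
t: 6.1
position: [0.5307, 0.3364, 0.2568]
tcp_rot: [0.402, 0.581, -0.404, 0.581]
wrist_force: [0.8, -0.3, -3.3]
finger_gap: 0.146
```

```bash
python3 - <<'E'
from h import *
st()
s=vision.snapshot("top"); crop(s,"c3.png",100,60,400,290,2.6)
E
```

```text
t 6.10 p [530.7 336.4 256.8] x [-0.002 -0.002 -1.   ] y [ 0.937  0.35  -0.003] F [ 0.8 -0.3 -3.3] gap 12.4
```

View pics/c3.png

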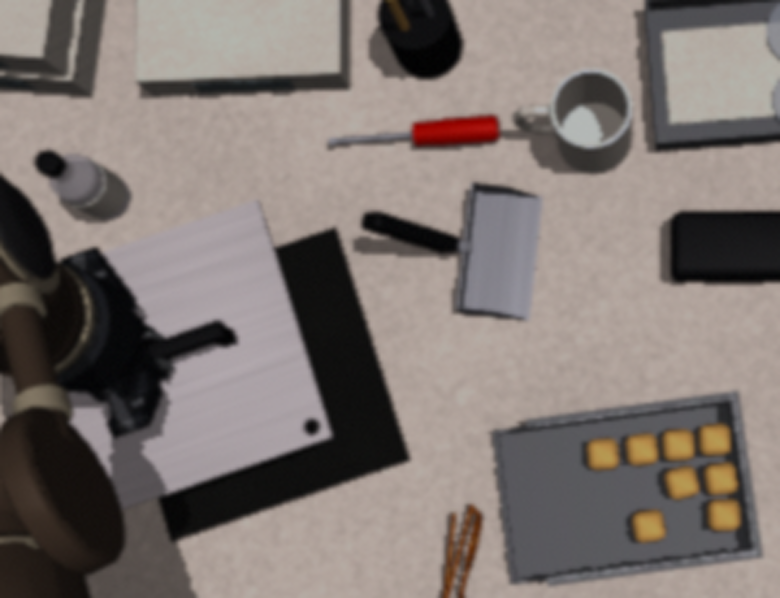

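Request:
{"fn": "jog_arm", "kwargs": {
  "series": [
    [4, 1.5, -40, 0, 0, 0, 0],
    [0, 0, -45, 0, 0, 0, 0],
    [0, 0, -45, 0, 0, 0, 0],
    [0, 0, -40, 0, 0, 0, 0],
    [0, 0, -20, 0, 0, 0, 0],
    [0, 0, -12, 0, 0, 0, 0],
    [0, 0, -6, 0, 0, 0, 0],
    [0, 0, -3, 0, 0, 0, 0],
    [0, 0, 0, 0, 0, 0, 0]
  ]
}}

```text
t: 7.05
position: [0.5367, 0.3386, 0.0483]
tcp_rot: [0.404, 0.58, -0.403, 0.581]
wrist_force: [0.1, 1.1, -3.4]
finger_gap: 0.144
```

Request:
{"fn": "jog_arm", "kwargs": {
  "series": [
    [0, 0, -2, 0, 0, 0, 0],
    [0, 0, -2, 0, 0, 0, 0],
    [0, 0, -1, 0, 0, 0, 0],
    [0, 0, 0, 0, 0, 0, 0]
  ]
}}

```text
t: 7.45
position: [0.5363, 0.3389, 0.0435]
tcp_rot: [0.404, 0.58, -0.403, 0.581]
wrist_force: [-1.6, -0.5, 3.8]
finger_gap: 0.149
```

Request:
{"fn": "jog_arm", "kwargs": {
  "series": [
    [0, 0, 0, 0, 0, 0, 50],
    [0, 0, 0, 0, 0, 0, 50],
    [0, 0, 0, 0, 0, 0, 50],
    [0, 0, 20, 0, 0, 0, 50],
    [0, 0, 45, 0, 0, 0, 50],
    [0, 0, 45, 0, 0, 0, 50],
    [0, 0, 45, 0, 0, 0, 60],
    [20, 0, 40, 0, 0, -8, 85],
    [40, -20, 20, 0, 0, -8, 85],
    [40, -20, 0, 0, 0, -8.4, 85],
    [20, -20, 0, 0, 0, 0, 85],
    [0, 0, 0, 0, 0, 0, 85]
  ]
}}

```text
t: 8.65
position: [0.6586, 0.2751, 0.257]
tcp_rot: [0.518, 0.48, -0.518, 0.482]
wrist_force: [-0.1, 0.9, -0.9]
finger_gap: 0.998
```

```bash
python3 - <<'E'
from h import *
st()
s=vision.snapshot("wrist"); cv2.imwrite("pics/c4.png",s["image"])
E
```

```text
t 8.65 p [658.6 275.1 257. ] x [ 0.002 -0.001 -1.   ] y [ 0.997 -0.074  0.002] F [-0.1  0.9 -0.9] gap 85.2
```

View pics/c4.png

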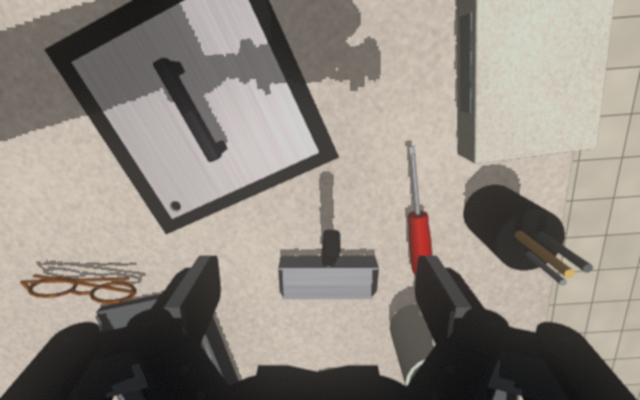

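```bash
python3 - <<'E'
from h import *
s=vision.snapshot("wrist"); crop(s,"c5.png",260,160,400,310,4)
E
```

```text
(no output)
```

View pics/c5.png

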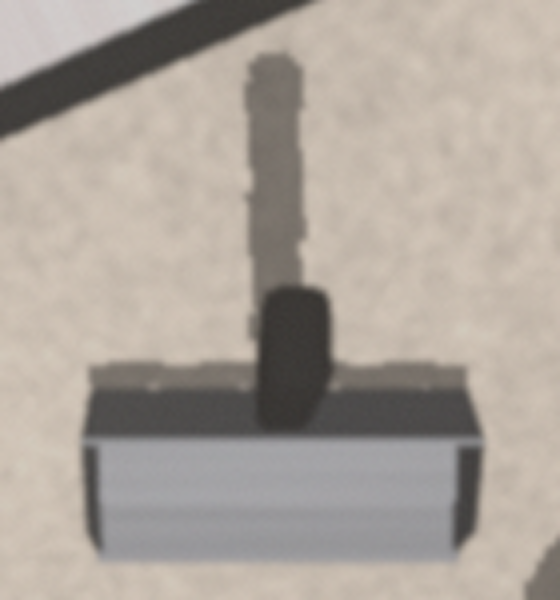

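```bash
python3 - <<'E'
from h import *
st()
s=vision.snapshot("wrist")
def b(pts,z): 
    r=np.array([back(s,260+(u+.5)/4-.5,160+(v+.5)/4-.5,z)*1000 for u,v in pts])[:,:2]; print(r.round(1)); return r
w=b([(84,438),(482,438)],.030); l=b([(99,560),(457,560)],.001); hb=b([(95,390),(467,390)],0.0)
e=b([(295,288)],.103)
for q in (w,l,hb):
    d=q[1]-q[0]; print(np.linalg.norm(d),np.degrees(np.arctan2(d[1],d[0])))
# predicted
c=np.array([658.5,117]);
for a in (-93.9,-94.5,-95):
    x=np.array([np.cos(np.radians(a)),np.sin(np.radians(a))]); lip=l.mean(0); cen=lip-32*x; print(a,cen,"grip",cen-84*x)
E
```

```text
t 8.75 p [655.6 277.8 256.3] x [-0.001  0.    -1.   ] y [ 0.997 -0.071 -0.001] F [-0.  -0.3  0.2] gap 84.9
[[603.8 151.4]
 [719.  143.4]]
[[599.1  89. ]
 [715.   81. ]]
[[604.  150.3]
 [719.5 142.3]]
[[666.4 229. ]]
115.46332212157377 -3.965092279803959
116.17241001134195 -3.95074380874986
115.75739121792033 -3.970491448827338
-93.9 [659.26633899 116.9112573 ] grip [664.97962341 200.71673672]
-94.5 [659.60054075 116.88671505] grip [666.19110479 200.62777109]
-95 [659.87883346 116.86359071] grip [667.19991585 200.54394535]
```

Request:
{"fn": "jog_arm", "kwargs": {
  "series": [
    [5, -40, 0, 0, 0, 0, 60],
    [5, -37, -30, 0, 0, 0, 50],
    [0, 0, -45, 0, 0, 0, 50],
    [0, 0, -45, 0, 0, 0, 50],
    [0, 0, -40, 0, 0, 0, 50],
    [0, 0, -19, 0, 0, 0, 50],
    [0, 0, 0, 0, 0, 0, 50],
    [0, 0, 0, 0, 0, 0, 40]
  ]
}}

```text
t: 9.6
position: [0.6663, 0.2024, 0.0793]
tcp_rot: [0.517, 0.482, -0.516, 0.483]
wrist_force: [1.0, 0.9, 1.5]
finger_gap: 0.468
```

```bash
python3 - <<'E'
from h import *
st()
s=vision.snapshot("wrist"); cv2.imwrite("pics/c6.png",s["image"])
s=vision.snapshot("scene"); crop(s,"c7.png",280,200,480,340,3)
E
```

```text
t 9.60 p [666.3 202.4  79.3] x [ 0.002  0.    -1.   ] y [ 0.998 -0.068  0.002] F [1.  0.9 1.5] gap 40.0
```

View pics/c6.png

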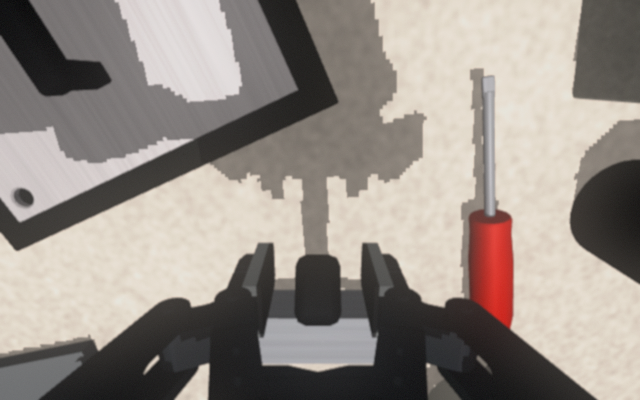

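View pics/c7.png

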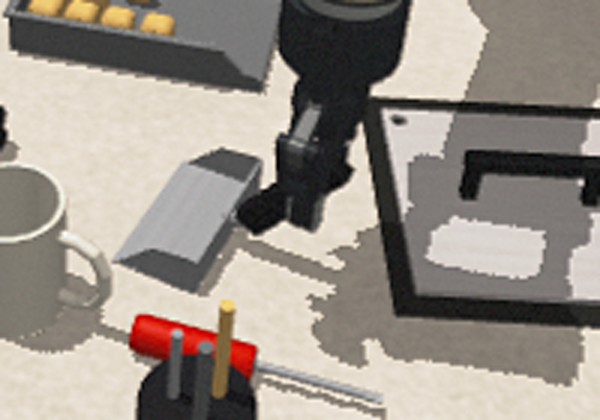

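Request:
{"fn": "jog_arm", "kwargs": {
  "series": [
    [0, 0, 0, 0, 0, 0, 0],
    [0, 0, 0, 0, 0, 0, 0],
    [0, 0, 0, 0, 0, 0, 0],
    [0, 0, 0, 0, 0, 0, 0],
    [0, 0, 0, 0, 0, 0, 0],
    [0, 0, 10, 0, 0, 0, 0],
    [0, 0, 20, 0, 0, 0, 0],
    [0, 0, 30, 0, 0, 0, 0],
    [0, 0, 30, 0, 0, 0, 0],
    [0, 0, 0, 0, 0, 0, 0],
    [0, 0, 0, 0, 0, 0, 0]
  ],
  "newtons": 120
}}

```text
t: 10.8
position: [0.6661, 0.2014, 0.169]
tcp_rot: [0.518, 0.482, -0.517, 0.483]
wrist_force: [0.0, -0.1, -2.2]
finger_gap: 0.175
```

```bash
python3 - <<'E'
from h import *
st()
s=vision.snapshot("wrist"); crop(s,"c8.png",220,200,420,400,3)
s=vision.snapshot("scene"); crop(s,"c9.png",280,160,480,340,3)
E
```

```text
t 10.80 p [666.1 201.4 169. ] x [ 0.002  0.    -1.   ] y [ 0.998 -0.07   0.002] F [ 0.  -0.1 -2.2] gap 14.9
```

View pics/c8.png

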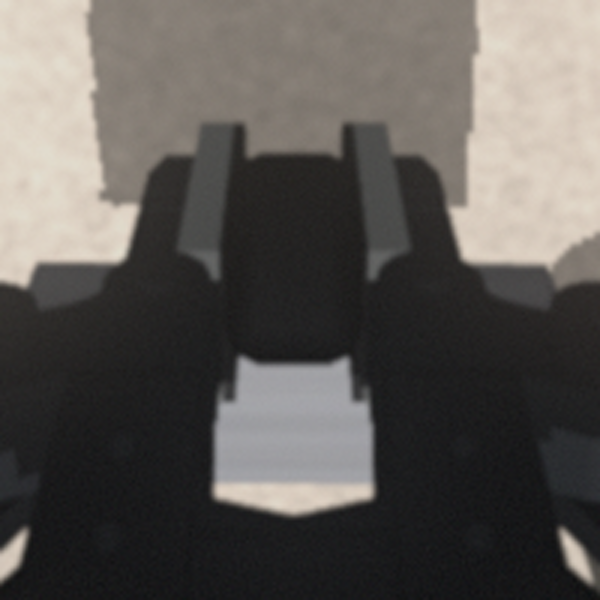

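View pics/c9.png

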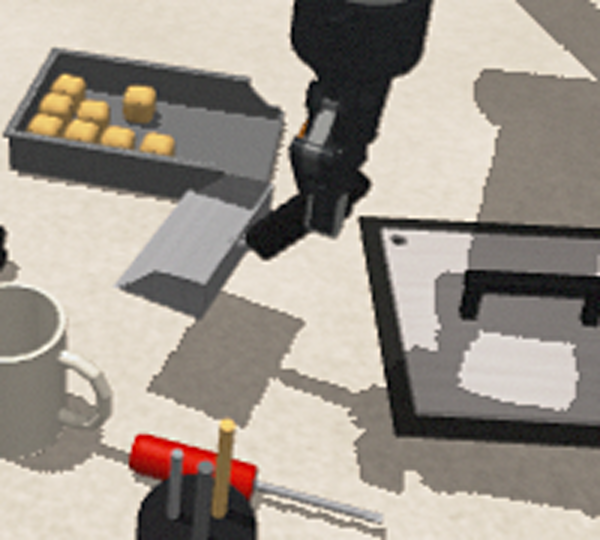

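Request:
{"fn": "jog_arm", "kwargs": {
  "series": [
    [-40, -8, 0, 0, 0, 3, 0],
    [-40, -8, 0, 0, 0, 3, 0],
    [-45, -10, 0, 0, 0, 3, 0],
    [-45, -10, 0, 0, 0, 2, 0],
    [-45, -10, 0, 0, 0, 2, 0],
    [-29, -8, 0, 0, 0, 0, 0],
    [0, 0, 0, 0, 0, 0, 0],
    [0, 0, 0, 0, 0, 0, 0]
  ]
}}

```text
t: 11.7
position: [0.4205, 0.1471, 0.1669]
tcp_rot: [0.459, 0.538, -0.46, 0.537]
wrist_force: [1.0, -1.1, -2.0]
finger_gap: 0.171
```

```bash
python3 - <<'E'
from h import *
o=st(); r=R.from_quat(o["tcp_rot"]).as_matrix(); print("yaw",np.degrees(np.arctan2(r[1,1],r[0,1])))
s=vision.snapshot("top"); crop(s,"d1.png",230,160,410,300,3.5)
s=vision.snapshot("scene"); crop(s,"d2.png",260,140,440,260,3.5)
E
```

```text
t 11.70 p [420.5 147.1 166.9] x [-0.002 -0.    -1.   ] y [ 0.988  0.157 -0.002] F [ 1.  -1.1 -2. ] gap 14.6
yaw 9.010873328862337
```

View pics/d1.png

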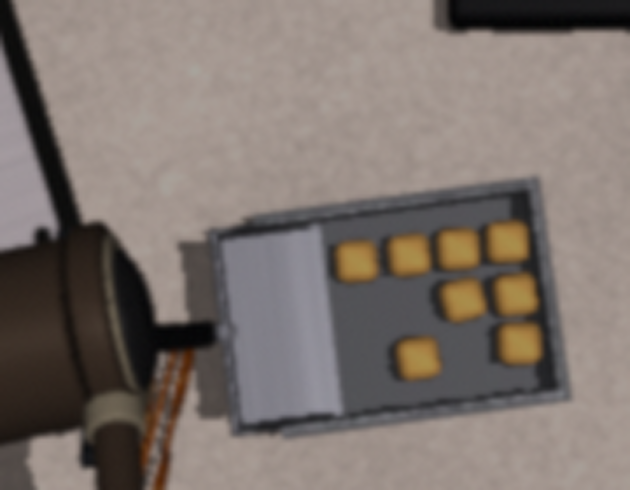

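View pics/d2.png

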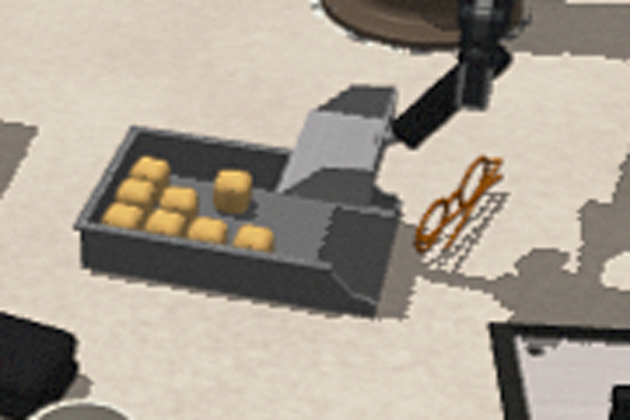

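```bash
cat >> h.py <<'E'
BC=np.array([445.5,-4.2]); BX=np.array([.1556,-.9878]); BY=np.array([.9878,.1556])
def tobin(p): d=np.asarray(p)[:2]-BC; return np.array([d@BX,d@BY])
E
python3 - <<'E'
from h import *
s=vision.snapshot("top")
f=lambda u,v,z: back(s,230+(u+.5)/3.5-.5,160+(v+.5)/3.5-.5,z)*1000
z=.0885
for u,v,zz in [(322,225,z),(341,412,z),(219,236,z+.028),(240,425,z+.028)]:
    print(tobin(f(u,v,zz)).round(1))
print("tcp",tobin(observe()["position"]*1000))
E
```

```text
[-32.   55.9]
[-35.  -59.4]
[-93.9  55.6]
[-94.8 -58.1]
tcp [-153.47612413    1.3182059 ]
```

Request:
{"fn": "jog_arm", "kwargs": {
  "series": [
    [1, 2, -20, 0, 0, 0, 0],
    [0, 0, -25, 0, 0, 0, 0],
    [0, 0, -20, 0, 0, 0, 0],
    [0, 0, -10, 0, 0, 0, 0],
    [0, 0, -3, 0, 0, 0, 0],
    [0, 0, 0, 0, 0, 0, 0],
    [0, 0, 0, 0, 0, 0, 0]
  ]
}}

```text
t: 12.55
position: [0.4232, 0.1498, 0.0901]
tcp_rot: [0.46, 0.538, -0.459, 0.538]
wrist_force: [0.7, -0.4, -1.5]
finger_gap: 0.17
```

```bash
python3 - <<'E'
from h import *
o=st(); print(tobin(o["position"]*1000))
s=vision.snapshot("top"); crop(s,"d3.png",230,160,410,300,4.2)
s=vision.snapshot("scene"); crop(s,"d4.png",260,140,440,260,4.2)
E
```

```text
t 12.55 p [423.2 149.8  90.1] x [ 0.     0.001 -1.   ] y [0.988 0.156 0.   ] F [ 0.7 -0.4 -1.5] gap 14.5
[-155.5369347     1.96222893]
```

View pics/d3.png

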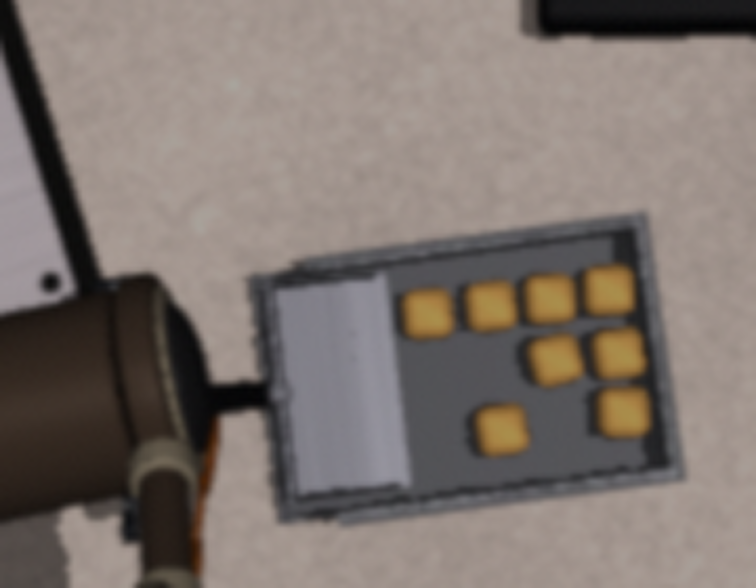

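View pics/d4.png

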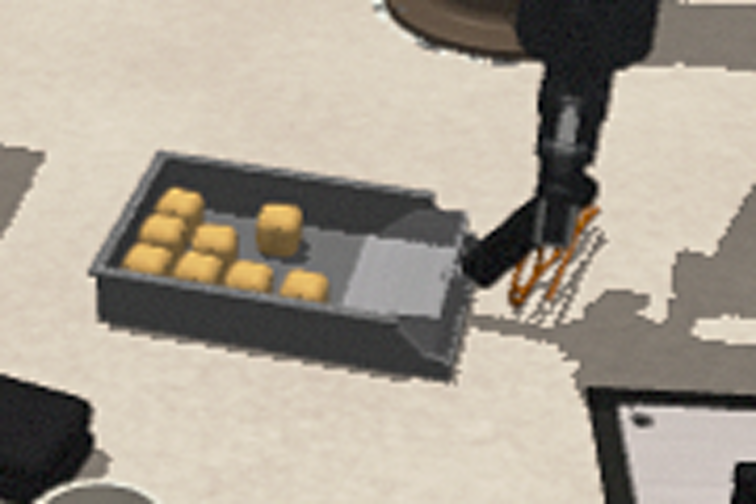

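```bash
cat >> h.py <<'E'
def binw(x,y,z): p=BC+x*BX+y*BY; return [p[0]/1000,p[1]/1000,z/1000]
def overlay(name,x0,y0,x1,y1,k,lines,cam="top"):
    s=vision.snapshot(cam); im=cv2.resize(s["image"][y0:y1,x0:x1],None,fx=k,fy=k,interpolation=cv2.INTER_CUBIC)
    for L,c in lines:
        q=((proj(s,np.array(L))-[x0,y0]+.5)*k-.5).round().astype(int); cv2.polylines(im,[q.reshape(-1,1,2)],False,c,1)
    cv2.imwrite("pics/"+name,im)
E
python3 - <<'E'
from h import *
G=(0,255,0);Rd=(0,0,255)
L=[([binw(-75,65,40),binw(105,65,40),binw(105,-65,40),binw(-75,-65,40)],G),([binw(-105,65,12),binw(-105,-65,12)],G),([binw(-109,69,0),binw(-109,-69,0)],G),([binw(109,69,40),binw(109,-69,40)],Rd),([binw(-105,65,4),binw(105,65,4),binw(105,-65,4),binw(-105,-65,4)],(255,255,0))]
overlay("d5.png",230,160,410,300,4.2,L)
E
```

View pics/d5.png

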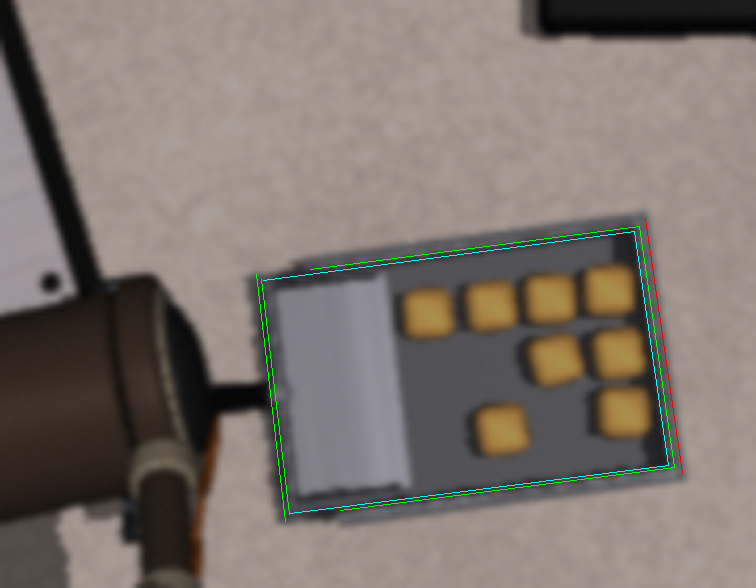

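Request:
{"fn": "jog_arm", "kwargs": {
  "series": [
    [-1, 0, -3, 0, 0, 0, 0],
    [0, 0, -2, 0, 0, 0, 0],
    [0, 0, -1, 0, 0, 0, 0],
    [0, 0, -1, 0, 0, 0, 0],
    [0, 0, 0, 0, 0, 0, 0],
    [0, 0, 0, 0, 0, 0, 0]
  ]
}}

```text
t: 13.3
position: [0.423, 0.1495, 0.0843]
tcp_rot: [0.46, 0.537, -0.458, 0.539]
wrist_force: [0.1, -1.1, 6.9]
finger_gap: 0.169
```

Request:
{"fn": "jog_arm", "kwargs": {
  "series": [
    [1.1, -6.9, 0, 0, 0, 0, 0],
    [1.1, -6.9, 0, 0, 0, 0, 0],
    [1.1, -6.9, 0, 0, 0, 0, 0],
    [1.1, -6.9, 0, 0, 0, 0, 0],
    [1.1, -6.9, 0, 0, 0, 0, 0],
    [1.1, -6.9, 0, 0, 0, 0, 0],
    [1.1, -6.9, 0, 0, 0, 0, 0]
  ]
}}

```text
t: 14.0
position: [0.4311, 0.1027, 0.0848]
tcp_rot: [0.461, 0.537, -0.458, 0.537]
wrist_force: [-0.6, 5.5, 9.1]
finger_gap: 0.173
```

```bash
python3 - <<'E'
from h import *
o=st(); print(tobin(o["position"]*1000))
s=vision.snapshot("top"); crop(s,"d6.png",230,160,410,300,4.2)
s=vision.snapshot("scene"); crop(s,"d7.png",260,140,440,260,4.2)
E
```

```text
t 14.00 p [431.1 102.7  84.8] x [ 0.003  0.004 -1.   ] y [0.988 0.155 0.004] F [-0.6  5.5  9.1] gap 14.8
[-107.82597267    2.38945022]
```

View pics/d6.png

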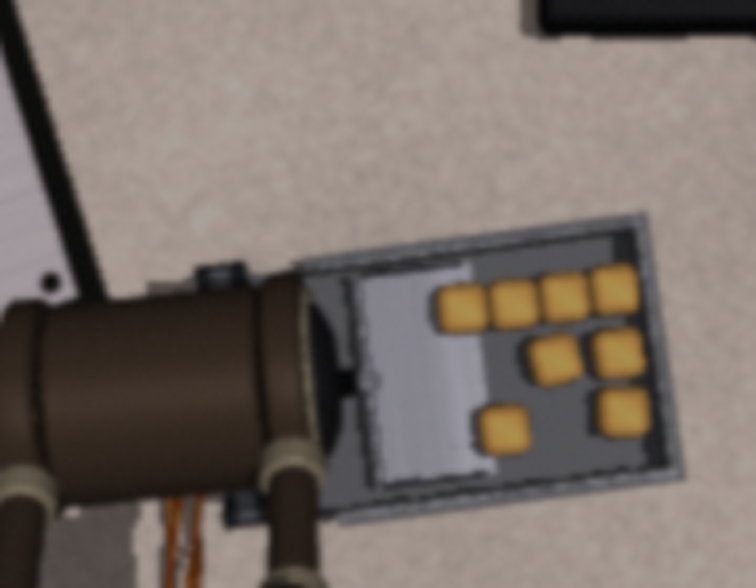

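View pics/d7.png

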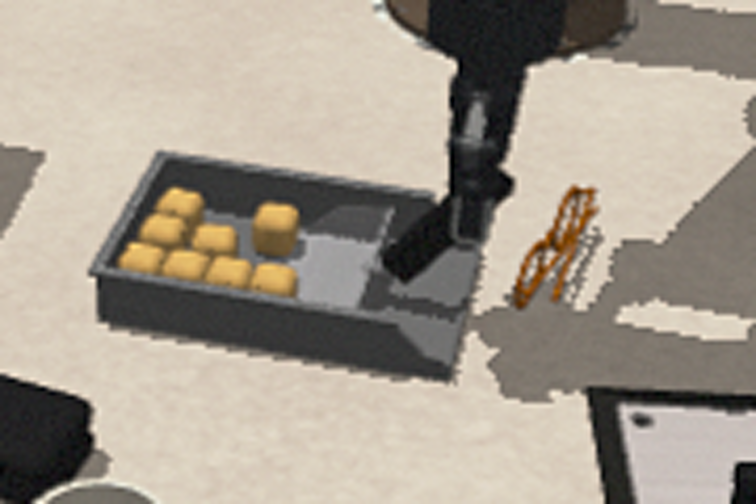

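Request:
{"fn": "jog_arm", "kwargs": {
  "series": [
    [1, -6.9, 0, 0, 0, 0, 0],
    [1, -6.9, 0, 0, 0, 0, 0],
    [1, -6.9, 0, 0, 0, 0, 0],
    [1, -6.9, 0, 0, 0, 0, 0],
    [1, -6.9, 0, 0, 0, 0, 0],
    [0.5, -4, 0, 0, 0, 0, 0]
  ]
}}

```text
t: 14.7
position: [0.4367, 0.0639, 0.0848]
tcp_rot: [0.461, 0.537, -0.458, 0.537]
wrist_force: [0.2, 7.2, 11.5]
finger_gap: 0.165
```

```bash
python3 - <<'E'
from h import *
o=st(); print(tobin(o["position"]*1000))
s=vision.snapshot("top"); crop(s,"d8.png",230,160,410,300,4.2)
E
```

```text
t 14.70 p [436.7  63.9  84.8] x [ 0.003  0.003 -1.   ] y [0.988 0.154 0.004] F [ 0.2  7.2 11.5] gap 14.1
[-68.68535006   1.86326476]
```

View pics/d8.png

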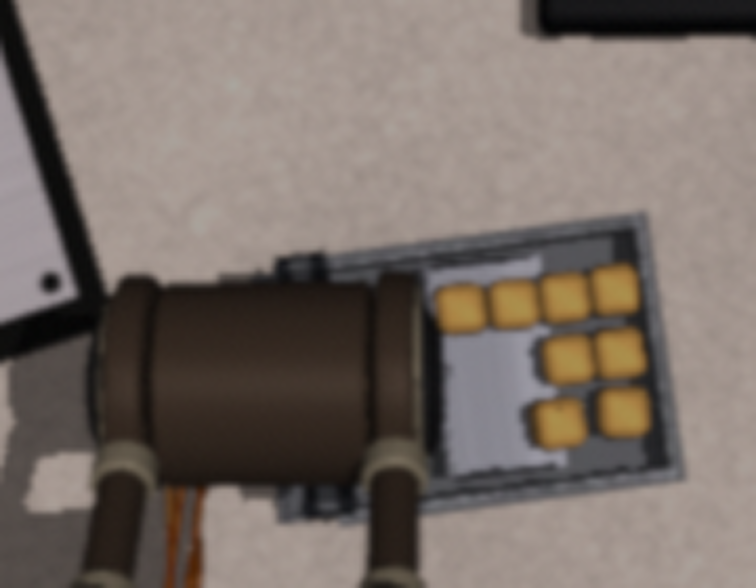

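Request:
{"fn": "jog_arm", "kwargs": {
  "series": [
    [-0.8, 5, 0, -4, -0.6, 0, 0],
    [-1.6, 10, -4, -8, -1.3, 0, 0],
    [-1.6, 10, -4, -8, -1.3, 0, 0],
    [-1.2, 8, -4, -6, -1, 0, 0],
    [0, 0, 0, 0, 0, 0, 0],
    [0, 0, 5, 0, 0, 0, 0],
    [0, 0, 10, 0, 0, 0, 0],
    [0, 0, 20, 0, 0, 0, 0],
    [0, 0, 25, 0, 0, 0, 0],
    [0, 0, 20, 0, 0, 0, 0],
    [0, 0, 0, 0, 0, 0, 0]
  ]
}}

```text
t: 15.85
position: [0.4318, 0.0925, 0.1553]
tcp_rot: [0.355, 0.412, -0.545, 0.638]
wrist_force: [0.9, 0.7, -3.0]
finger_gap: 0.17
```

```bash
python3 - <<'E'
from h import *
o=st(); print(tobin(o["position"]*1000))
s=vision.snapshot("top"); crop(s,"d9.png",230,160,410,300,3.5)
s=vision.snapshot("scene"); crop(s,"d10.png",260,100,440,260,3.5)
E
```

```text
t 15.85 p [431.8  92.5 155.3] x [ 0.066 -0.403 -0.913] y [0.988 0.152 0.004] F [ 0.9  0.7 -3. ] gap 14.5
[-97.63736492   1.50562768]
```

View pics/d9.png

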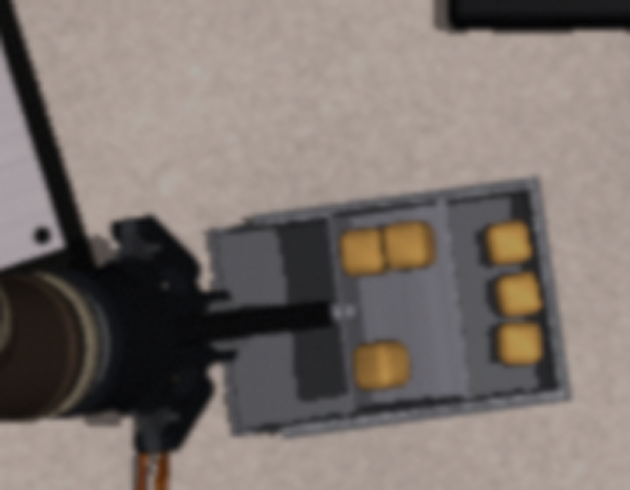

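View pics/d10.png

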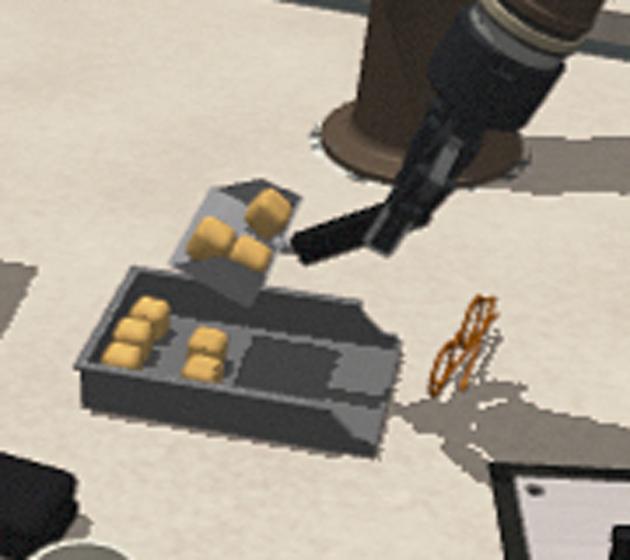

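Request:
{"fn": "jog_arm", "kwargs": {
  "series": [
    [0, 0, 25, 0, 0, 0, 0],
    [0, -5, 35, 0, 0, 0, 0],
    [3, -25, 35, 0, 0, 0, 0],
    [4, -40, 0, 0, 0, 1, 0],
    [4, -40, 0, 0, 0, 1, 0],
    [4, -40, 0, 0, 0, 1, 0],
    [4, -40, 0, 0, 0, 0.9, 0],
    [4, -40, 0, 0, 0, 0, 0],
    [4, -40, 0, 0, 0, 0, 0],
    [2, -35, 0, 0, 0, 0, 0],
    [0, -20, 0, 0, 0, 0, 0],
    [0, 0, 0, 0, 0, 0, 0]
  ]
}}

```text
t: 17.15
position: [0.4559, -0.2346, 0.2446]
tcp_rot: [0.338, 0.426, -0.527, 0.653]
wrist_force: [-0.0, 0.6, -1.7]
finger_gap: 0.171
```

```bash
cat >> h.py <<'E'
TC=np.array([484.,-334.]); TX=np.array([.2233,-.9748]); TY=np.array([.9748,.2233])
def totub(p): d=np.asarray(p)[:2]-TC; return np.array([d@TX,d@TY])
E
python3 - <<'E'
from h import *
o=st(); print(totub(o["position"]*1000))
s=vision.snapshot("top"); crop(s,"e1.png",380,140,600,320,3.2)
s=vision.snapshot("scene"); crop(s,"e2.png",130,60,400,260,2.8)
E
```

```text
t 17.15 p [ 455.9 -234.6  244.6] x [ 0.081 -0.4   -0.913] y [ 0.976  0.217 -0.008] F [-0.   0.6 -1.7] gap 14.6
[-103.20868922   -5.1995651 ]
```

View pics/e1.png

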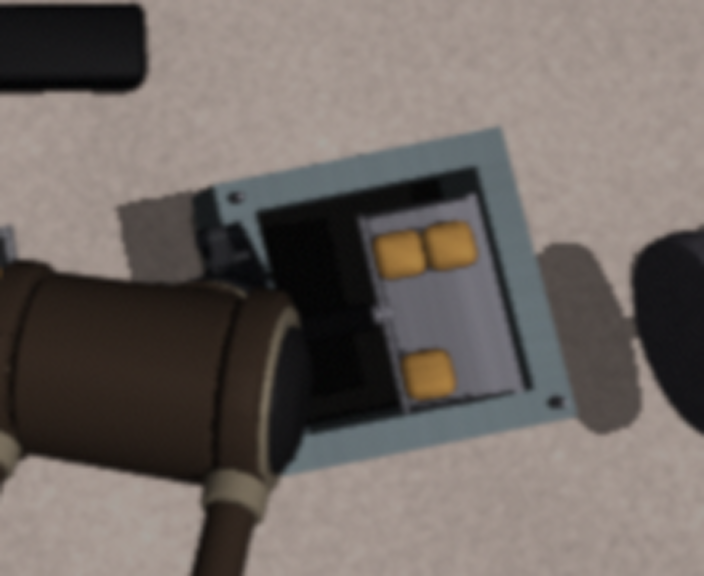

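View pics/e2.png

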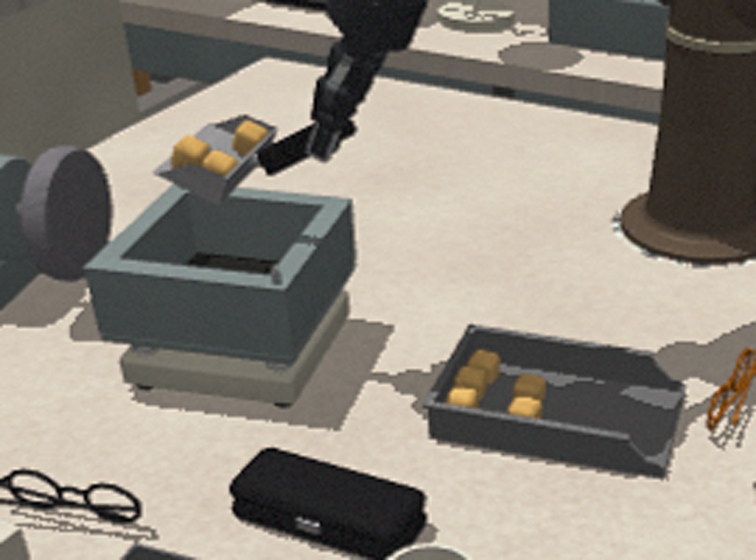

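Request:
{"fn": "jog_arm", "kwargs": {
  "series": [
    [4.9, 1.1, 6, 0, 0, 0, 0],
    [0, 0, 0, 7.8, 1.8, 0, 0],
    [0, 0, 0, 7.8, 1.8, 0, 0],
    [0, 0, 0, 7.8, 1.8, 0, 0],
    [0, 0, 0, 7.8, 1.8, 0, 0],
    [0, 0, 0, 7.8, 1.8, 0, 0],
    [4.4, -19, 7, 7.8, 1.8, 0, 0],
    [4.4, -19, 7, 7.8, 1.8, 0, 0],
    [4.4, -19, 7, 7.8, 1.8, 0, 0],
    [4.4, -19, 7, 7.8, 1.8, 0, 0],
    [0, 0, 2, 2.9, 0.7, 0, 0],
    [0, 0, 0, 0, 0, 0, 0]
  ]
}}

```text
t: 18.45
position: [0.481, -0.3078, 0.2796]
tcp_rot: [0.584, 0.739, -0.211, 0.26]
wrist_force: [-0.8, -0.0, -1.7]
finger_gap: 0.169
```

Request:
{"fn": "jog_arm", "kwargs": {
  "series": [
    [0, 0, 0, 0, 0, 0, 0],
    [0, 0, 0, 0, 0, 0, 0],
    [0, 0, 0, 0, 0, 0, 0]
  ]
}}

```text
t: 18.75
position: [0.4809, -0.3062, 0.2838]
tcp_rot: [0.584, 0.739, -0.21, 0.263]
wrist_force: [0.1, 0.0, -1.6]
finger_gap: 0.172
```

```bash
python3 - <<'E'
from h import *
o=st(); print(totub(o["position"]*1000),o["qpos"])
s=vision.snapshot("top"); crop(s,"e3.png",380,140,600,320,3.2)
s=vision.snapshot("scene"); crop(s,"e4.png",130,20,400,240,2.8)
E
```

```text
t 18.75 p [ 480.9 -306.2  283.8] x [-0.18   0.752 -0.634] y [ 0.973  0.23  -0.004] F [ 0.1  0.  -1.6] gap 14.7
[-27.76610146   3.18117802] [-0.8393121   0.61783145  1.34363871  0.41082254  1.96860394 -1.06780816]
```

View pics/e3.png

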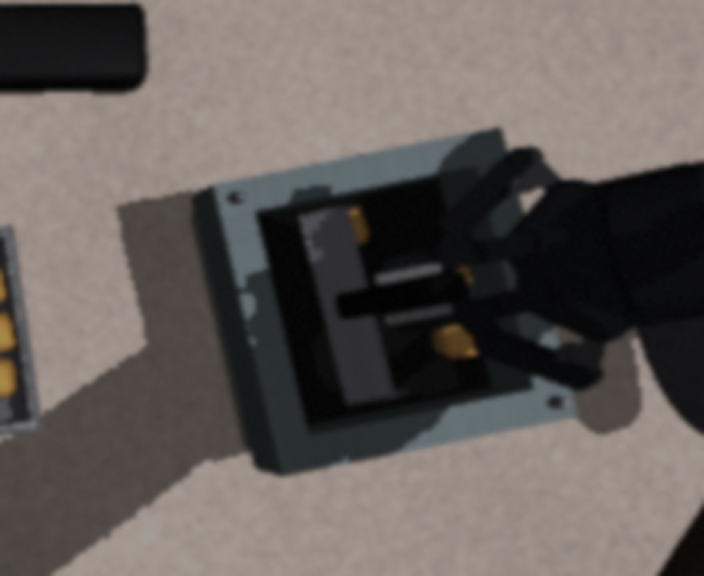

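View pics/e4.png

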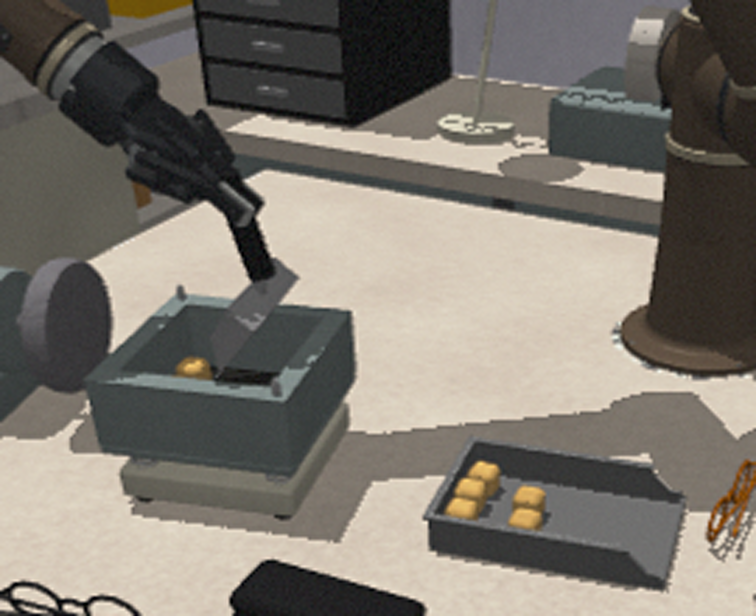

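Request:
{"fn": "jog_arm", "kwargs": {
  "series": [
    [-2, 10, 20, -8.2, -1.9, 0, 0],
    [-2, 10, 10, -8.2, -1.9, 0, 0],
    [-2, 10, 0, -8.2, -1.9, 0, 0],
    [-2, 20, 0, -8.2, -1.9, 0, 0],
    [-2, 40, 0, -8.2, -1.9, 0, 0],
    [-2, 40, 0, -8.2, -1.9, 0, 0],
    [-6, 45, -10, 0, 0, -1, 0],
    [-6, 45, -20, 0, 0, -1, 0],
    [-6, 45, -20, 0, 0, -1, 0],
    [-6, 45, -20, 0, 0, -0.9, 0],
    [-6, 45, -20, 0, 0, 0, 0],
    [-6, 45, -20, 0, 0, 0, 0]
  ]
}}

```text
t: 20.05
position: [0.4313, 0.0949, 0.2026]
tcp_rot: [0.46, 0.54, -0.459, 0.535]
wrist_force: [1.2, 0.5, -1.2]
finger_gap: 0.17
```

```bash
python3 - <<'E'
from h import *
o=st(); print(tobin(o["position"]*1000),o["qpos"]); r=R.from_quat(o["tcp_rot"]).as_matrix(); print(np.degrees(np.arctan2(r[1,1],r[0,1])))
E
```

```text
t 20.05 p [431.3  94.9 202.6] x [-0.005  0.005 -1.   ] y [ 0.988  0.157 -0.004] F [ 1.2  0.5 -1.2] gap 14.5
[-100.11476004    1.44052392] [ 0.11396767  0.00657884  2.08884527  0.00677304  1.05015926 -0.04666485]
9.010500217618992
```

Request:
{"fn": "jog_arm", "kwargs": {
  "series": [
    [-3, 18, -10, 0, 0, 0, 0],
    [-1.6, 11, -30, 0, 0, 0, 0],
    [0, 0, -35, 0, 0, 0, 0],
    [0, 0, -25, 0, 0, 0, 0],
    [0, 0, -8, 0, 0, 0, 0],
    [0, 0, 0, 0, 0, 0, 0],
    [0, 0, 0, 0, 0, 0, 0]
  ]
}}

```text
t: 20.75
position: [0.4289, 0.122, 0.0957]
tcp_rot: [0.46, 0.54, -0.459, 0.536]
wrist_force: [0.1, 0.4, -1.4]
finger_gap: 0.168
```

```bash
python3 - <<'E'
from h import *
o=st(); print(tobin(o["position"]*1000))
s=vision.snapshot("top"); crop(s,"f1.png",230,160,410,300,4.2)
s=vision.snapshot("scene"); crop(s,"f2.png",260,120,440,260,4.2)
E
```

```text
t 20.75 p [428.9 122.   95.7] x [-0.004  0.005 -1.   ] y [ 0.988  0.157 -0.003] F [ 0.1  0.4 -1.4] gap 14.4
[-127.27422571    3.29170147]
```

View pics/f1.png

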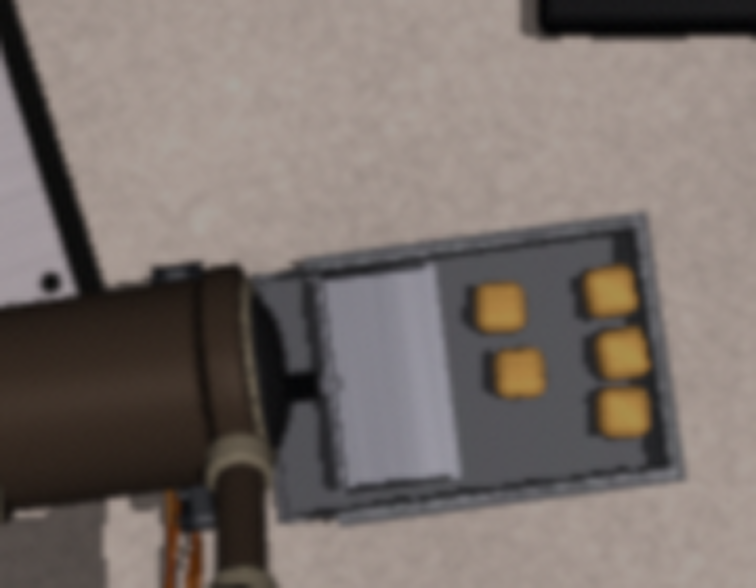

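View pics/f2.png

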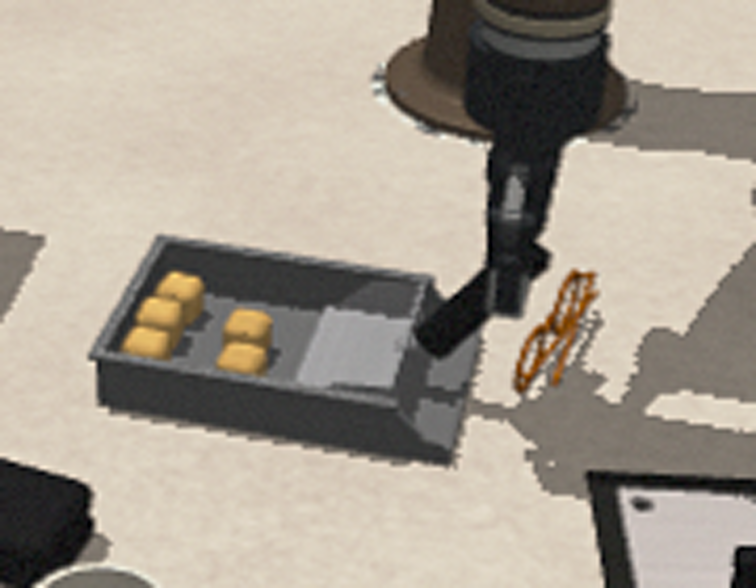

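Request:
{"fn": "jog_arm", "kwargs": {
  "series": [
    [-1.5, 0, -6, 0, 0, 0, 0],
    [0, 0, -4, 0, 0, 0, 0],
    [0, 0, -2, 0, 0, 0, 0],
    [0, 0, 0, 0, 0, 0, 0],
    [0, 0, 0, 0, 0, 0, 0]
  ]
}}

```text
t: 21.35
position: [0.4269, 0.1224, 0.0845]
tcp_rot: [0.459, 0.54, -0.459, 0.535]
wrist_force: [-5.4, 3.1, 16.9]
finger_gap: 0.174
```

Request:
{"fn": "jog_arm", "kwargs": {
  "series": [
    [0, 0, 1, 0, 0, 0, 0],
    [1.1, -6.9, 0, 0, 0, 0, 0],
    [1.1, -6.9, 0, 0, 0, 0, 0],
    [1.1, -6.9, 0, 0, 0, 0, 0],
    [1.1, -6.9, 0, 0, 0, 0, 0],
    [1.1, -6.9, 0, 0, 0, 0, 0],
    [1.1, -6.9, 0, 0, 0, 0, 0],
    [1.1, -6.9, 0, 0, 0, 0, 0],
    [1.1, -6.9, 0, 0, 0, 0, 0],
    [1.1, -6.9, 0, 0, 0, 0, 0],
    [1.1, -6.9, 0, 0, 0, 0, 0],
    [0, 0, 0, 0, 0, 0, 0]
  ]
}}

```text
t: 22.55
position: [0.4394, 0.0525, 0.0848]
tcp_rot: [0.46, 0.539, -0.458, 0.536]
wrist_force: [-0.2, 1.0, 5.5]
finger_gap: 0.169
```

```bash
python3 - <<'E'
from h import *
o=st(); print(tobin(o["position"]*1000))
s=vision.snapshot("top"); crop(s,"f3.png",230,160,410,300,4.2)
s=vision.snapshot("scene"); crop(s,"f4.png",260,120,440,260,4.2)
E
```

```text
t 22.55 p [439.4  52.5  84.8] x [-0.002  0.004 -1.   ] y [ 0.988  0.157 -0.001] F [-0.2  1.   5.5] gap 14.4
[-57.00097791   2.76892344]
```

View pics/f3.png

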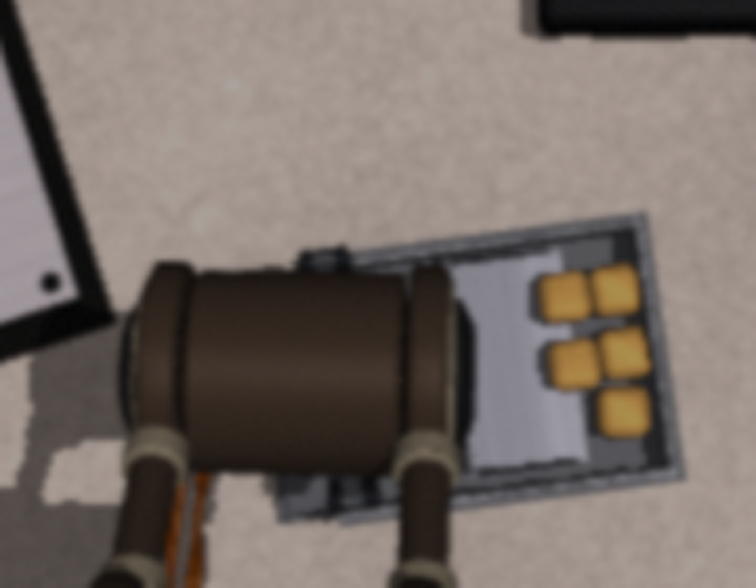

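View pics/f4.png

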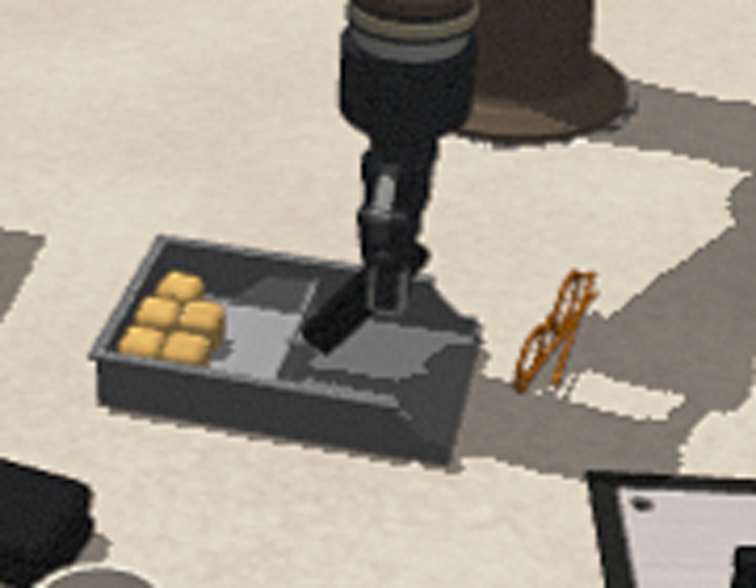

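Request:
{"fn": "jog_arm", "kwargs": {
  "series": [
    [0.9, -6.9, 0, 0, 0, 0, 0],
    [0.9, -6.9, 0, 0, 0, 0, 0],
    [0.9, -6.9, 0, 0, 0, 0, 0],
    [0.9, -6.9, 0, 0, 0, 0, 0],
    [0.6, -4, 0, 0, 0, 0, 0],
    [0, 0, 0, 0, 0, 0, 0]
  ]
}}

```text
t: 23.25
position: [0.4434, 0.0213, 0.0848]
tcp_rot: [0.46, 0.539, -0.458, 0.536]
wrist_force: [-1.3, 2.7, 7.0]
finger_gap: 0.172
```

```bash
python3 - <<'E'
from h import *
o=st(); print(tobin(o["position"]*1000))
s=vision.snapshot("top"); crop(s,"f5.png",230,160,410,300,4.2)
s=vision.snapshot("scene"); crop(s,"f6.png",260,120,440,260,4.2)
E
```

```text
t 23.25 p [443.4  21.3  84.8] x [-0.002  0.005 -1.   ] y [ 0.988  0.156 -0.001] F [-1.3  2.7  7. ] gap 14.7
[-25.4779468    1.91171514]
```

View pics/f5.png

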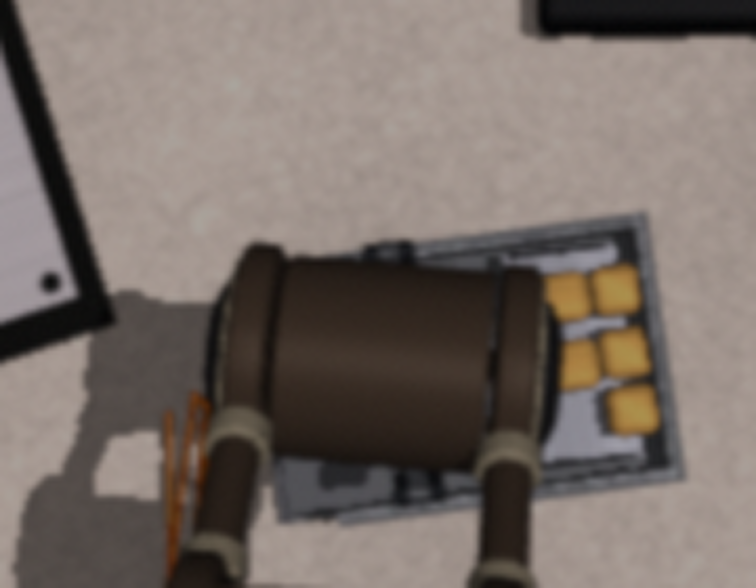

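View pics/f6.png

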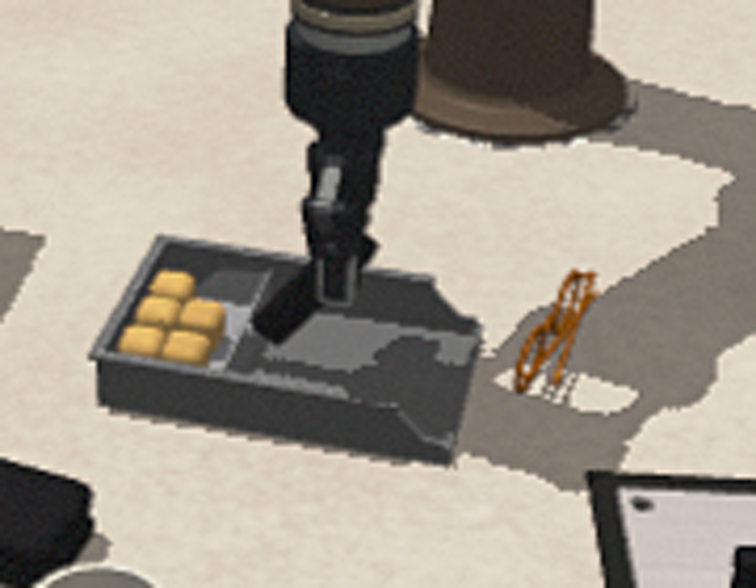

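Request:
{"fn": "jog_arm", "kwargs": {
  "series": [
    [0.5, -4, 0, 0, 0, 0, 0],
    [0.4, -3, 0, 0, 0, 0, 0],
    [0.2, -1.5, 0, 0, 0, 0, 0],
    [0, 0, 0, 0, 0, 0, 0]
  ]
}}

```text
t: 23.75
position: [0.4445, 0.0132, 0.0848]
tcp_rot: [0.46, 0.54, -0.458, 0.536]
wrist_force: [-1.1, 4.0, 6.6]
finger_gap: 0.17
```

Request:
{"fn": "jog_arm", "kwargs": {
  "series": [
    [-0.8, 5, 0, -4, -0.6, 0, 0],
    [-1.6, 10, -4, -8, -1.3, 0, 0],
    [-1.6, 10, -4, -8, -1.3, 0, 0],
    [-1.2, 8, -4, -6, -1, 0, 0],
    [0, 0, 0, 0, 0, 0, 0],
    [0, 0, 5, 0, 0, 0, 0],
    [0, 0, 10, 0, 0, 0, 0],
    [0, 0, 20, 0, 0, 0, 0],
    [0, 0, 25, 0, 0, 0, 0],
    [0, 0, 20, 0, 0, 0, 0],
    [0, 0, 0, 0, 0, 0, 0]
  ]
}}

```text
t: 24.85
position: [0.4397, 0.0414, 0.1559]
tcp_rot: [0.359, 0.418, -0.545, 0.632]
wrist_force: [0.5, 0.6, -2.8]
finger_gap: 0.173
```

```bash
python3 - <<'E'
from h import *
o=st(); print(tobin(o["position"]*1000))
s=vision.snapshot("top"); crop(s,"f7.png",230,160,410,300,3.5)
s=vision.snapshot("scene"); crop(s,"f8.png",250,100,440,260,3.5)
E
```

```text
t 24.85 p [439.7  41.4 155.9] x [ 0.057 -0.389 -0.92 ] y [ 0.989  0.15  -0.002] F [ 0.5  0.6 -2.8] gap 14.7
[-45.93657018   1.32914091]
```

View pics/f7.png

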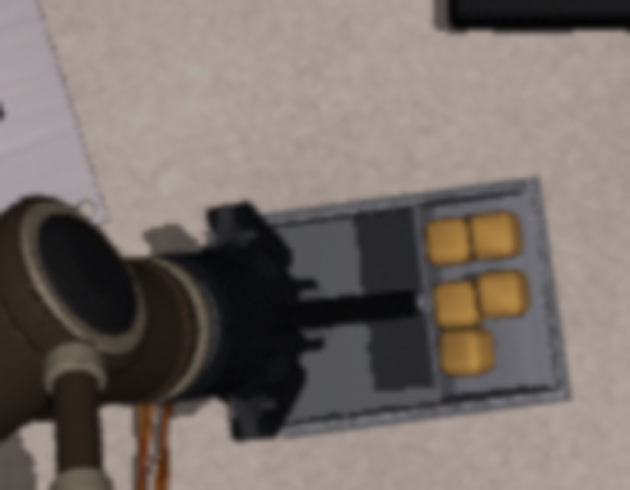

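View pics/f8.png

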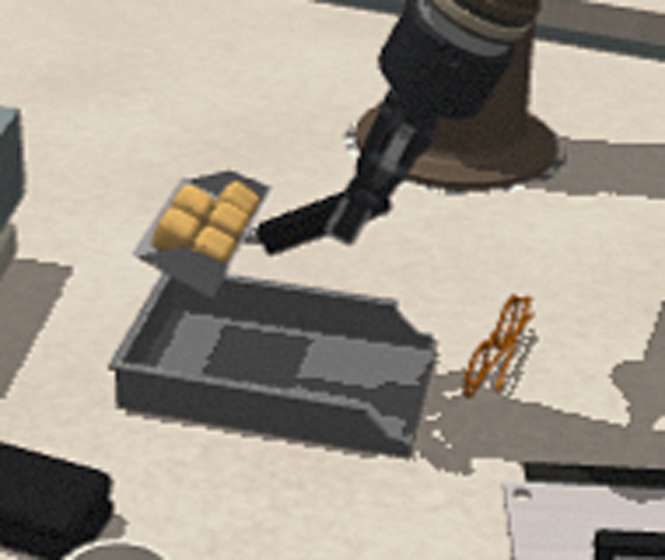

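Request:
{"fn": "jog_arm", "kwargs": {
  "series": [
    [0, 0, 25, 0, 0, 0, 0],
    [0, -5, 35, 0, 0, 0, 0],
    [2, -20, 35, 0, 0, 0, 0],
    [3, -35, 0, 0, 0, 1, 0],
    [3, -35, 0, 0, 0, 1, 0],
    [3, -40, 0, 0, 0, 1, 0],
    [3, -40, 0, 0, 0, 0.9, 0],
    [3, -40, 0, 0, 0, 0, 0],
    [3, -35, 0, 0, 0, 0, 0],
    [2, -20, 0, 0, 0, 0, 0],
    [0, -8, 0, 0, 0, 0, 0],
    [0, 0, 0, 0, 0, 0, 0]
  ]
}}

```text
t: 26.15
position: [0.4571, -0.2366, 0.2454]
tcp_rot: [0.341, 0.434, -0.525, 0.648]
wrist_force: [0.0, 0.7, -2.4]
finger_gap: 0.168
```

```bash
python3 - <<'E'
from h import *
o=st(); print(totub(o["position"]*1000))
s=vision.snapshot("top"); cv2.imwrite("pics/g1.png",s["image"])
E
```

```text
t 26.15 p [ 457.1 -236.6  245.4] x [ 0.072 -0.385 -0.92 ] y [ 0.976  0.216 -0.014] F [ 0.   0.7 -2.4] gap 14.4
[-100.92997939   -4.46070646]
```

View pics/g1.png

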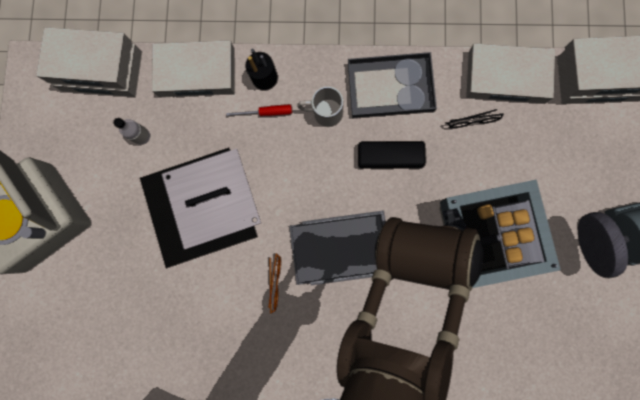

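Request:
{"fn": "jog_arm", "kwargs": {
  "series": [
    [4.3, 1, 6, 0, 0, 0, 0],
    [0, 0, 0, 7.8, 1.8, 0, 0],
    [0, 0, 0, 7.8, 1.8, 0, 0],
    [0, 0, 0, 7.8, 1.8, 0, 0],
    [0, 0, 0, 7.8, 1.8, 0, 0],
    [0, 0, 0, 7.8, 1.8, 0, 0],
    [4.4, -19, 7, 7.8, 1.8, 0, 0],
    [4.4, -19, 7, 7.8, 1.8, 0, 0],
    [4.4, -19, 7, 7.8, 1.8, 0, 0],
    [4.4, -19, 7, 7.8, 1.8, 0, 0],
    [0, 0, 2, 2.9, 0.7, 0, 0],
    [0, 0, 0, 0, 0, 0, 0]
  ]
}}

```text
t: 27.4
position: [0.4811, -0.3117, 0.2803]
tcp_rot: [0.583, 0.744, -0.206, 0.253]
wrist_force: [0.1, 0.9, -1.8]
finger_gap: 0.166
```

Request:
{"fn": "jog_arm", "kwargs": {
  "series": [
    [0, 0, 0, 0, 0, 0, 0],
    [0, 0, 0, 0, 0, 0, 0],
    [0, 0, 0, 0, 0, 0, 0]
  ]
}}

```text
t: 27.7
position: [0.481, -0.3101, 0.2844]
tcp_rot: [0.583, 0.743, -0.206, 0.256]
wrist_force: [0.3, 0.6, -1.2]
finger_gap: 0.171
```

```bash
python3 - <<'E'
from h import *
o=st(); print(totub(o["position"]*1000),o["qpos"])
s=vision.snapshot("top"); crop(s,"g3.png",380,140,600,320,3.2)
s=vision.snapshot("scene"); crop(s,"g4.png",130,20,400,240,2.8)
E
```

```text
t 27.70 p [ 481.  -310.1  284.4] x [-0.19   0.761 -0.62 ] y [ 0.972  0.235 -0.008] F [ 0.3  0.6 -1.2] gap 14.6
[-23.93467108   2.40304254] [-0.84228374  0.63364872  1.32556285  0.4113639   1.99043589 -1.06885424]
```

View pics/g3.png

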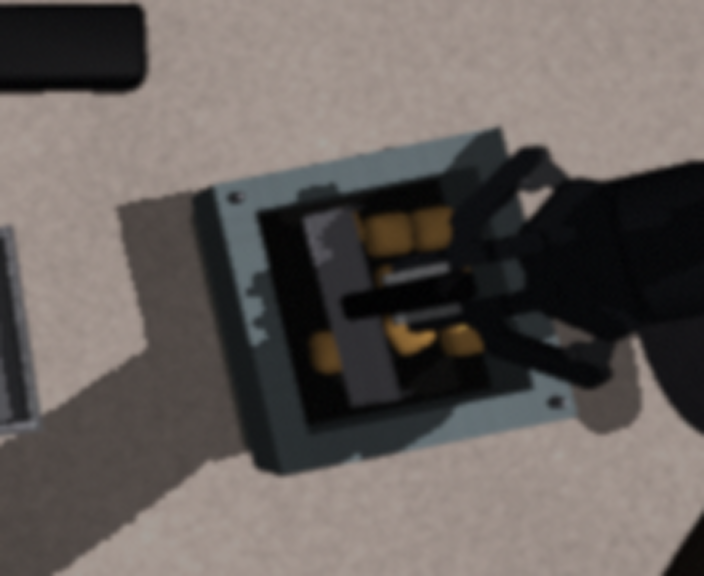

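View pics/g4.png

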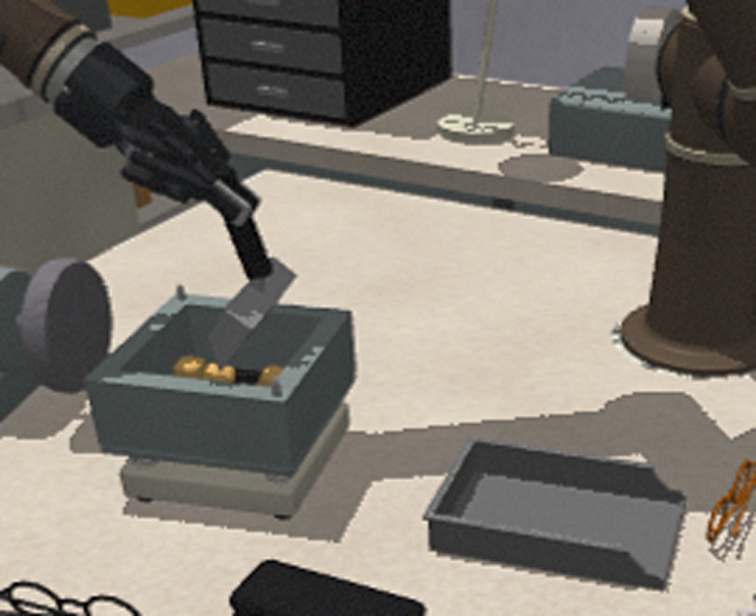

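Emptied; return with the scoop level, to lay it in the empty bin.

Request:
{"fn": "jog_arm", "kwargs": {
  "series": [
    [-2, 10, 20, -8.2, -1.9, 0, 0],
    [-2, 10, 10, -8.2, -1.9, 0, 0],
    [-2, 10, 0, -8.2, -1.9, 0, 0],
    [-2, 20, 0, -8.2, -1.9, 0, 0],
    [-2, 40, 0, -8.2, -1.9, 0, 0],
    [-2, 40, 0, -8.2, -1.9, 0, 0],
    [-6, 45, -10, -0.8, -0.2, -1, 0],
    [-6, 45, -20, 0, 0, -1, 0],
    [-6, 45, -20, 0, 0, -1, 0],
    [-6, 45, -20, 0, 0, -0.9, 0],
    [-6, 35, -20, 0, 0, 0, 0],
    [-4, 15, -20, 0, 0, 0, 0]
  ]
}}

```text
t: 29.0
position: [0.433, 0.0521, 0.2029]
tcp_rot: [0.458, 0.544, -0.459, 0.533]
wrist_force: [0.6, -1.3, -1.8]
finger_gap: 0.171
```

```bash
python3 - <<'E'
from h import *
o=st(); print(tobin(o["position"]*1000)); r=R.from_quat(o["tcp_rot"]).as_matrix(); print(np.degrees(np.arctan2(r[1,1],r[0,1])))
s=vision.snapshot("top"); crop(s,"g5.png",280,140,600,320,2.4)
E
```

```text
t 29.00 p [433.   52.1 202.9] x [-0.013  0.008 -1.   ] y [ 0.987  0.16  -0.011] F [ 0.6 -1.3 -1.8] gap 14.6
[-57.5471913   -3.62968994]
9.185585643323403
```

View pics/g5.png

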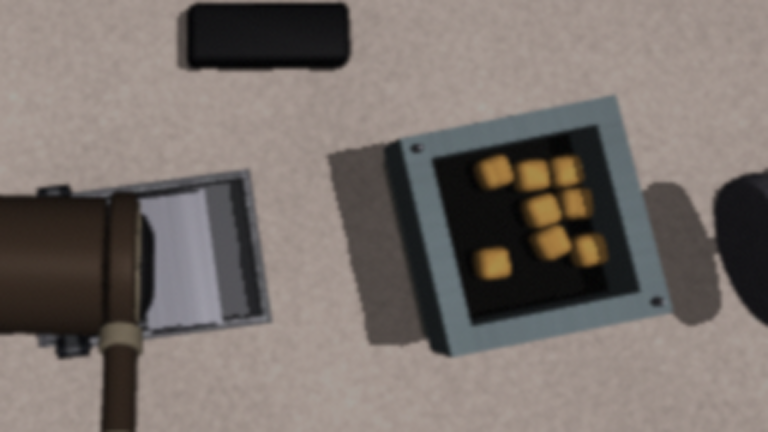

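Request:
{"fn": "jog_arm", "kwargs": {
  "series": [
    [3.6, 13, -20, 0, 0, 0, 0],
    [0, 0, -30, 0, 0, 0, 0],
    [0, 0, -30, 0, 0, 0, 0],
    [0, 0, -20, 0, 0, 0, 0],
    [0, 0, -8, 0, 0, 0, 0],
    [0, 0, 0, 0, 0, 0, 0],
    [0, 0, 0, 0, 0, 0, 0]
  ]
}}

```text
t: 29.75
position: [0.4392, 0.0618, 0.0962]
tcp_rot: [0.458, 0.542, -0.46, 0.533]
wrist_force: [0.4, -0.3, -1.1]
finger_gap: 0.177
```

```bash
python3 - <<'E'
from h import *
o=st(); print(tobin(o["position"]*1000))
E
```

```text
t 29.75 p [439.2  61.8  96.2] x [-0.011  0.007 -1.   ] y [ 0.988  0.157 -0.01 ] F [ 0.4 -0.3 -1.1] gap 15.1
[-66.20360852   4.01475373]
```

Shift 2 mm back laterally, then down to the floor.

Request:
{"fn": "jog_arm", "kwargs": {
  "series": [
    [-2, 0, -5, 0.3, 0.5, 0, 0],
    [0, 0, -4, 0, 0, 0, 0],
    [0, 0, -2, 0, 0, 0, 0],
    [0, 0, -1, 0, 0, 0, 0],
    [0, 0, 0, 0, 0, 0, 0]
  ]
}}

```text
t: 30.25
position: [0.4368, 0.0627, 0.0851]
tcp_rot: [0.458, 0.546, -0.461, 0.529]
wrist_force: [-6.6, 4.0, 13.4]
finger_gap: 0.173
```

Request:
{"fn": "jog_arm", "kwargs": {
  "series": [
    [0, 0, 1, 0, 0, 0, 50],
    [0, 0, 0, 0, 0, 0, 50],
    [0, 0, 0, 0, 0, 0, 50],
    [0, 0, 0, 0, 0, 0, 50],
    [0, 0, 15, 0, 0, 0, 50],
    [0, 0, 40, 0, 0, 0, 50],
    [0, 0, 45, 0, 0, 0, 50],
    [0, 0, 45, 0, 0, 0, 85],
    [0, 40, 20, 0, 0, 0, 85],
    [0, 40, 0, 0, 0, 0, 85],
    [0, 0, 0, 0, 0, 0, 85]
  ]
}}

```text
t: 31.35
position: [0.4367, 0.1453, 0.2503]
tcp_rot: [0.458, 0.547, -0.459, 0.53]
wrist_force: [-0.3, -0.0, 0.5]
finger_gap: 0.998
```

```bash
python3 - <<'E'
from h import *
o=st()
s=vision.snapshot("wrist"); cv2.imwrite("pics/i1.png",s["image"])
s=vision.snapshot("scene"); crop(s,"i2.png",250,120,530,320,2.7)
s=vision.snapshot("top"); crop(s,"i3.png",130,140,290,290,4)
E
```

```text
t 31.35 p [436.7 145.3 250.3] x [-0.019  0.014 -1.   ] y [ 0.987  0.161 -0.016] F [-0.3 -0.   0.5] gap 85.2
```

View pics/i1.png

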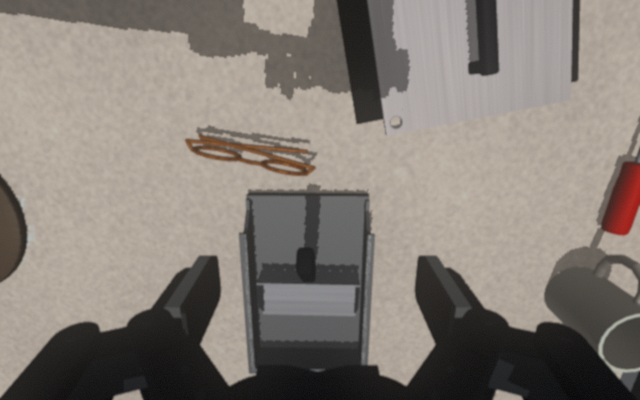

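View pics/i2.png

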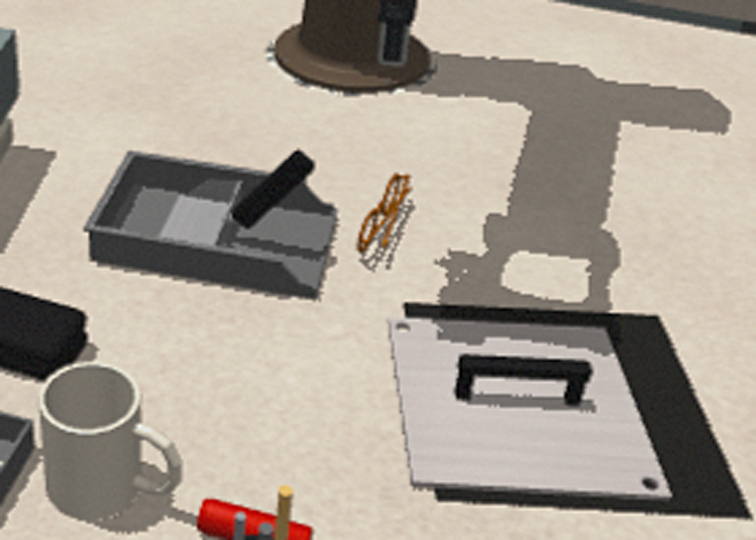

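View pics/i3.png

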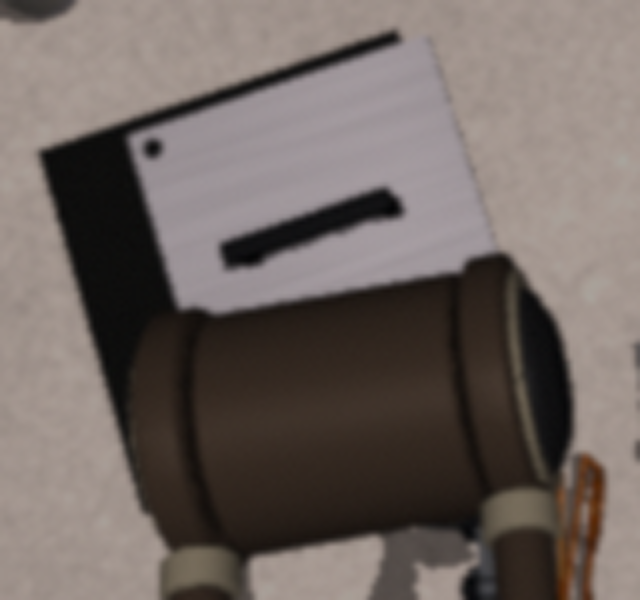

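```bash
python3 - <<'E'
from h import *
s=vision.snapshot("top"); w=vision.snapshot("wrist")
h1=back(s,130+152.5/4-.5,140+147.5/4-.5,.007)[:2]*1000
h2=back(w,396,122,.007)[:2]*1000
print(h1,h2,np.linalg.norm(h1-h2),(h1+h2)/2); d=h1-h2; print(np.degrees(np.arctan2(d[1],d[0])))
f=lambda u,v,z: back(s,130+(u+.5)/4-.5,140+(v+.5)/4-.5,z)[:2]*1000
a,b=f(224,254,.046),f(397,203,.046); print(a,b,np.linalg.norm(a-b),(a+b)/2,np.degrees(np.arctan2(*(a-b)[::-1])))
E
```

```text
[605.31588199 414.03998832] [505.56182068 193.47645096] 242.0726063843387 [555.43885133 303.75821964]
65.66423265590757
[538.08440039 352.95758695] [570.00537183 254.27389547] 103.7179800361942 [554.04488611 303.61574121] 107.9247108833239
```

Request:
{"fn": "jog_arm", "kwargs": {
  "series": [
    [20, 40, 0, -0.8, -1.2, 3, 85],
    [25, 40, 0, 0, 0, 4, 85],
    [25, 40, 0, 0, 0, 3, 85],
    [25, 40, 0, 0, 0, 0, 85],
    [20, 20, 0, 0, 0, 0, 85],
    [0, 15, 0, 0, 0, 0, 85],
    [0, 0, 0, 0, 0, 0, 85],
    [0, 0, 0, 0, 0, 0, 85]
  ]
}}

```text
t: 32.4
position: [0.5502, 0.3355, 0.2481]
tcp_rot: [0.409, 0.576, -0.413, 0.576]
wrist_force: [0.2, -1.2, 0.1]
finger_gap: 0.993
```

```bash
python3 - <<'E'
from h import *
o=st()
s=vision.snapshot("wrist"); cv2.imwrite("pics/j1.png",s["image"])
E
```

```text
t 32.40 p [550.2 335.5 248.1] x [-0.003 -0.005 -1.   ] y [ 0.946  0.325 -0.004] F [ 0.2 -1.2  0.1] gap 84.8
```

View pics/j1.png

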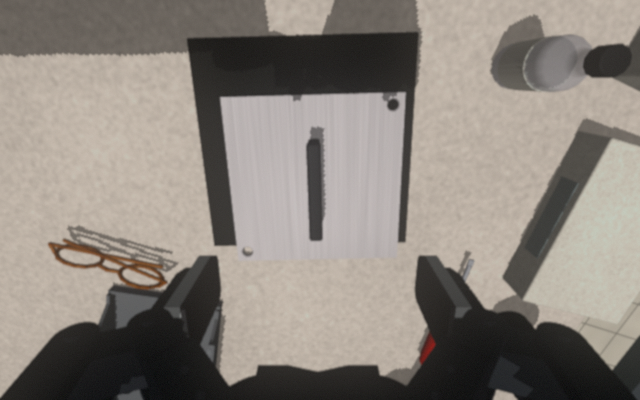

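```bash
python3 - <<'E'
from h import *
o=st()
s=vision.snapshot("wrist")
f=lambda u,v,z: back(s,u,v,z)[:2]*1000
a,b=f(393,104,.007),f(248,250,.007); print(a,b,np.linalg.norm(a-b),(a+b)/2,np.degrees(np.arctan2(*(a-b)[::-1]))-45)
c=np.array([f(*p,.008) for p in [(221,97),(405,94),(398,259),(239,262)]]); print(c.mean(0),[round(np.linalg.norm(c[i]-c[i-1]),1) for i in range(4)],[round(np.degrees(np.arctan2(*(c[i]-c[i-1])[::-1])),1) for i in range(4)])
a,b=f(313,142,.048),f(316,240,.048); print(a,b,np.linalg.norm(a-b),(a+b)/2,np.degrees(np.arctan2(*(a-b)[::-1]))-90)
r=R.from_quat(o["tcp_rot"]).as_matrix(); print(np.degrees(np.arctan2(r[1,1],r[0,1])))
E
```

```text
t 32.45 p [550.2 335.3 248.4] x [-0.003 -0.004 -1.   ] y [ 0.946  0.325 -0.004] F [ 0.3 -0.5  1.5] gap 84.8
[605.83318549 412.21347323] [508.98681536 200.26538048] 233.02620760098077 [557.41000042 306.23942685] 20.4427096255031
[558.61348741 304.08470487] [np.float64(191.5), np.float64(188.2), np.float64(190.1), np.float64(190.6)] [np.float64(110.4), np.float64(19.9), np.float64(-68.9), np.float64(-159.6)]
[538.71637852 355.1457838 ] [574.80307788 258.72246601] 102.95487402100528 [556.7597282 306.9341249] 20.51850411766071
18.969228444841768
```

Request:
{"fn": "jog_arm", "kwargs": {
  "series": [
    [7, -30, -30, 0, 0, 1.4, 60],
    [0, 0, -40, 0, 0, 0, 50],
    [0, 0, -45, 0, 0, 0, 50],
    [0, 0, -45, 0, 0, 0, 50],
    [0, 0, -30, 0, 0, 0, 50],
    [0, 0, -12, 0, 0, 0, 50],
    [0, 0, 0, 0, 0, 0, 50],
    [0, 0, 0, 0, 0, 0, 40]
  ],
  "newtons": 60
}}

```text
t: 33.3
position: [0.5594, 0.3072, 0.0488]
tcp_rot: [0.403, 0.58, -0.404, 0.582]
wrist_force: [0.8, -0.2, 0.1]
finger_gap: 0.469
```

```bash
python3 - <<'E'
from h import *
o=st()
s=vision.snapshot("wrist"); crop(s,"j2.png",180,150,460,400,2.4)
E
```

```text
t 33.30 p [559.4 307.2  48.8] x [ 0.002 -0.002 -1.   ] y [0.937 0.348 0.001] F [ 0.8 -0.2  0.1] gap 40.1
```

View pics/j2.png

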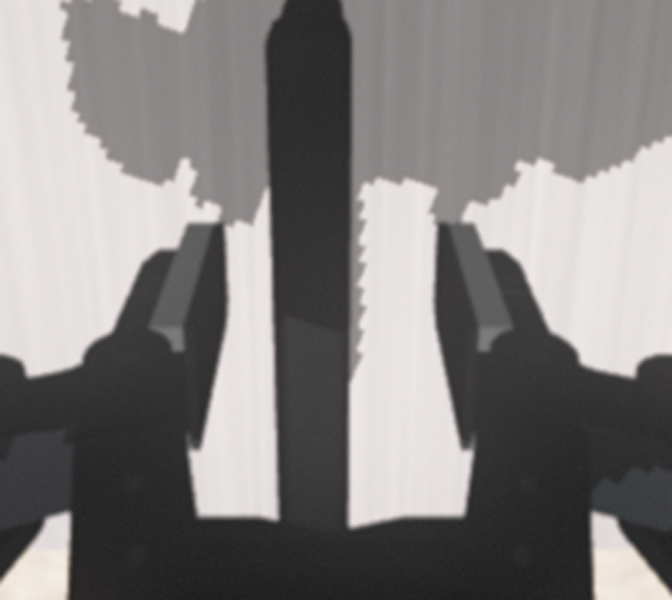

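Request:
{"fn": "jog_arm", "kwargs": {
  "series": [
    [-2.5, -1, -4, 0, 0, 0, 40],
    [0, 0, 0, 0, 0, 0, 0],
    [0, 0, 0, 0, 0, 0, 0],
    [0, 0, 0, 0, 0, 0, 0],
    [0, 0, 0, 0, 0, 0, 0],
    [0, 0, 0, 0, 0, 0, 0],
    [0, 0, 0, 0, 0, 0, 0]
  ],
  "newtons": 60
}}

```text
t: 34.05
position: [0.5562, 0.3063, 0.044]
tcp_rot: [0.403, 0.58, -0.404, 0.581]
wrist_force: [0.2, -0.2, 6.1]
finger_gap: 0.15
```

```bash
python3 - <<'E'
from h import *
o=st()
E
```

```text
t 34.05 p [556.2 306.3  44. ] x [ 0.    -0.002 -1.   ] y [ 0.937  0.349 -0.   ] F [ 0.2 -0.2  6.1] gap 12.8
```

Request:
{"fn": "jog_arm", "kwargs": {
  "series": [
    [0, 0, 0, 0, 0, 0, 0],
    [0, 0, 10, 0, 0, 0, 0],
    [0, 0, 25, 0, 0, 0, 0],
    [0, 0, 40, 0, 0, 0, 0],
    [0, 0, 45, 0, 0, 0, 0],
    [0, 0, 45, 0, 0, 0, 0],
    [-5, -20, 45, 0, 0, 0, 0],
    [-5, -40, 5, 0, 0, 0, 0],
    [-5, -45, 0, 0, 0, -2, 0],
    [-5, -48, 0, 0, 0, -2, 0],
    [-5, -48, 0, 0, 0, -2, 0],
    [-5, -48, 0, 0, 0, -1.5, 0]
  ],
  "newtons": 90
}}

```text
t: 35.25
position: [0.5239, 0.0553, 0.2568]
tcp_rot: [0.439, 0.553, -0.442, 0.553]
wrist_force: [0.2, -1.0, -3.8]
finger_gap: 0.14
```

Request:
{"fn": "jog_arm", "kwargs": {
  "series": [
    [-5, -48, 0, 0, 0, 0, 0],
    [-5, -48, 0, 0, 0, 0, 0],
    [-5, -48, 0, 0, 0, 0, 0],
    [-5, -48, 0, 0, 0, 0, 0],
    [-5, -48, 0, 0, 0, 0, 0],
    [-5, -48, 0, 0, 0, 0, 0],
    [-5, -40, 0, 0, 0, 0, 0],
    [-5, -30, 0, 0, 0, 0, 0],
    [-3, -20, 0, 0, 0, 0, 0],
    [0, 0, 0, 0, 0, 0, 0],
    [0, 0, 0, 0, 0, 0, 0]
  ]
}}

```text
t: 36.35
position: [0.4816, -0.3205, 0.2567]
tcp_rot: [0.44, 0.554, -0.442, 0.552]
wrist_force: [0.3, 0.6, -4.3]
finger_gap: 0.143
```

```bash
python3 - <<'E'
from h import *
o=st(); r=R.from_quat(o["tcp_rot"]).as_matrix(); print(np.degrees(np.arctan2(r[1,1],r[0,1])))
s=vision.snapshot("wrist"); cv2.imwrite("pics/k1.png",s["image"])
s=vision.snapshot("top"); crop(s,"k2.png",420,140,600,310,3.5)
s=vision.snapshot("scene"); crop(s,"k3.png",120,60,300,230,3.5)
E
```

```text
t 36.35 p [ 481.6 -320.5  256.7] x [-0.003 -0.    -1.   ] y [ 0.975  0.222 -0.003] F [ 0.3  0.6 -4.3] gap 12.2
12.843531940153033
```

View pics/k1.png

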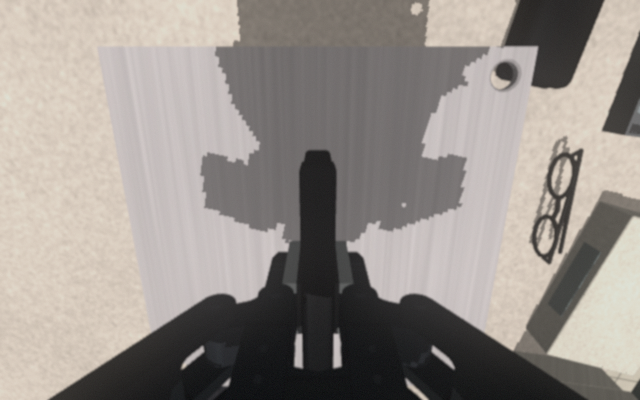

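View pics/k2.png

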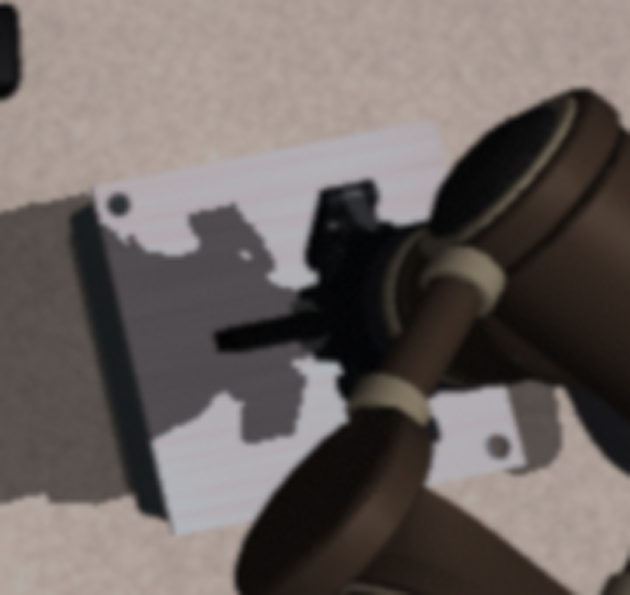

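View pics/k3.png

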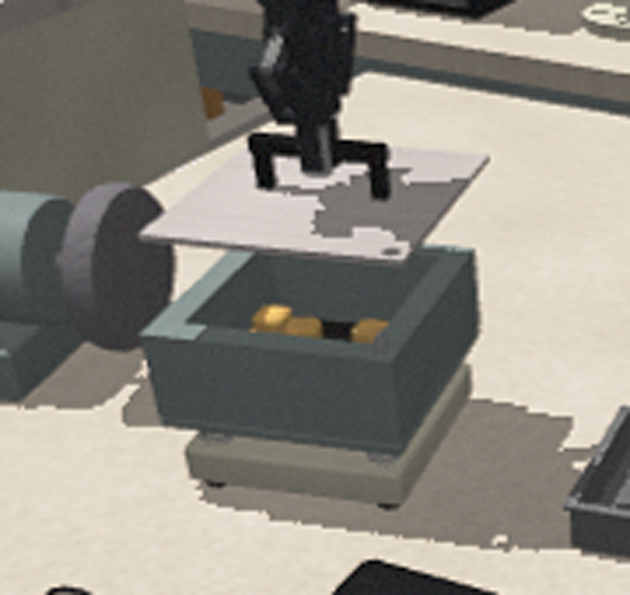

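```bash
python3 - <<'E'
from h import *
s=vision.snapshot("top")
f=lambda u,v,z: back(s,420+(u+.5)/3.5-.5,140+(v+.5)/3.5-.5,z)[:2]*1000
a,b=f(118.5,203,.2195),f(498,446,.2195); print(a,b,np.linalg.norm(a-b),"c",(a+b)/2,np.degrees(np.arctan2(*(a-b)[::-1]))-45)
w=vision.snapshot("wrist"); print(back(w,504,74,.2195)[:2]*1000)
# pins from e1 (380,140,3.2): 
g=lambda u,v,z: back(s,380+(u+.5)/3.2-.5,140+(v+.5)/3.2-.5,z)[:2]*1000
a,b=g(236,198,.152),g(556,402,.152); print(a,b,np.linalg.norm(a-b),"c",(a+b)/2,np.degrees(np.arctan2(*(a-b)[::-1]))-45)
E
```

```text
[ 544.49880016 -219.94147486] [ 419.48114027 -418.90886611] 234.98391022571457 c [ 481.98997022 -319.42517048] 12.85752234285799
[ 545.12947761 -220.75033361]
[ 544.63833078 -234.79734653] [ 421.49779865 -431.97941047] 232.47442223815082 c [ 483.06806471 -333.3883785 ] 13.01515249904574
```

Request:
{"fn": "jog_arm", "kwargs": {
  "series": [
    [2.6, -13.7, -20, 0, 0, 0, 0],
    [0, 0, -20, 0, 0, 0, 0],
    [0, 0, -10, 0, 0, 0, 0],
    [0, 0, -5, 0, 0, 0, 0],
    [0, 0, 0, 0, 0, 0, 0],
    [0, 0, 0, 0, 0, 0, 0]
  ]
}}

```text
t: 37.2
position: [0.4858, -0.3349, 0.2038]
tcp_rot: [0.44, 0.552, -0.441, 0.554]
wrist_force: [0.1, -0.6, -3.4]
finger_gap: 0.14
```

```bash
python3 - <<'E'
from h import *
o=st(); r=R.from_quat(o["tcp_rot"]).as_matrix(); print(np.degrees(np.arctan2(r[1,1],r[0,1])))
s=vision.snapshot("wrist"); crop(s,"k4.png",420,20,580,180,4)
s=vision.snapshot("top"); crop(s,"k5.png",430,150,600,310,3.7)
s=vision.snapshot("scene"); crop(s,"k6.png",140,100,280,220,4.5)
E
```

```text
t 37.20 p [ 485.8 -334.9  203.8] x [ 0.    -0.004 -1.   ] y [ 0.975  0.224 -0.001] F [ 0.1 -0.6 -3.4] gap 12.0
12.939150186776871
```

View pics/k4.png

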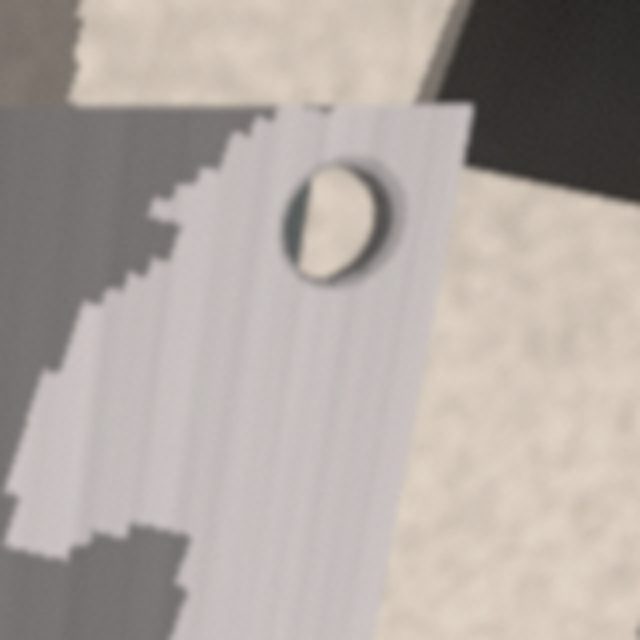

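View pics/k5.png

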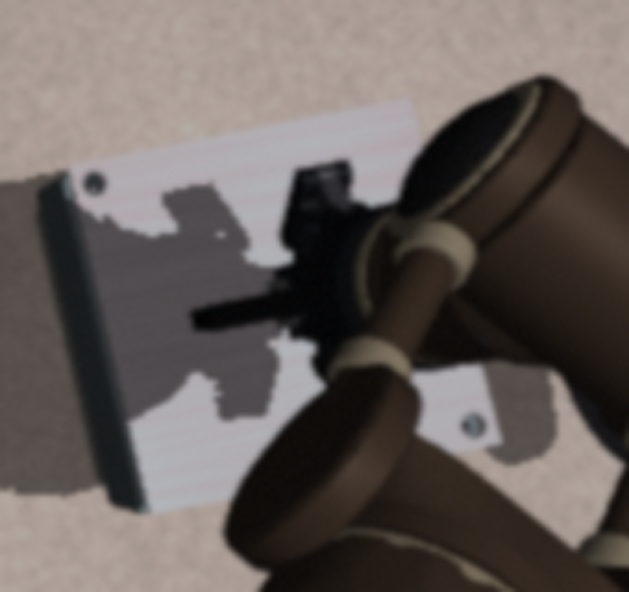

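View pics/k6.png

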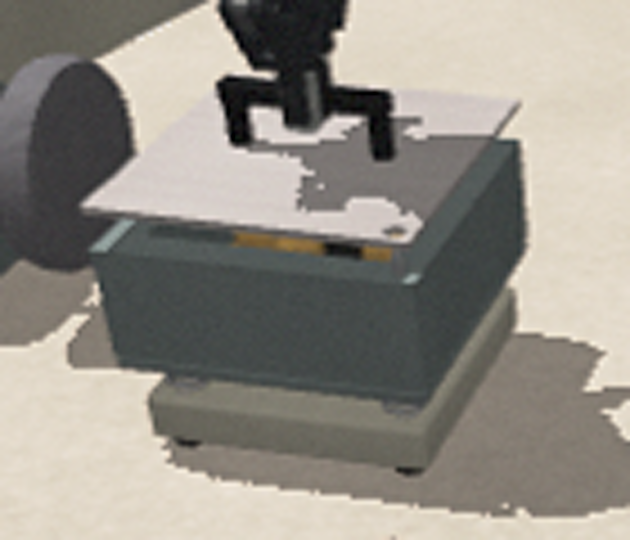

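```bash
python3 - <<'E'
from h import *
s=vision.snapshot("top")
im=s["image"]; a=cv2.resize(im[185:215,440:470],(400,400),interpolation=cv2.INTER_CUBIC); b=cv2.resize(im[250:280,543:573],(400,400),interpolation=cv2.INTER_CUBIC)
cv2.imwrite("pics/k7.png",np.hstack([a,b]))
E
```

```text
(no output)
```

View pics/k7.png

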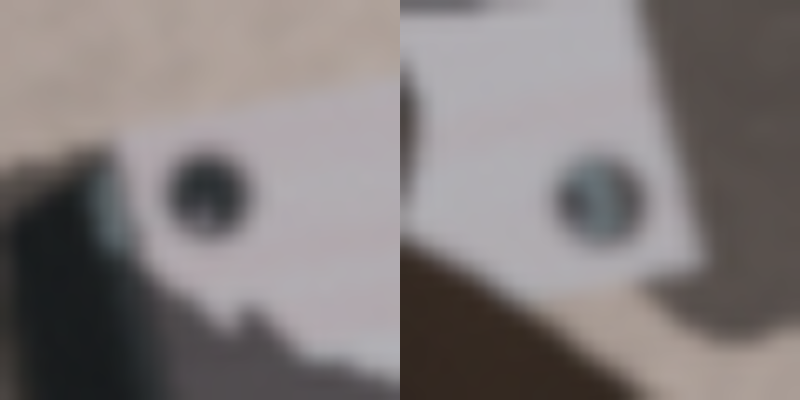

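```bash
python3 - <<'E'
from h import *
s=vision.snapshot("top")
f=lambda u,v,z: back(s,u-.5,v-.5,z)[:2]*1000
a,b=f(440+207.5/13.333,185+197/13.333,.1665),f(543+200/13.333,250+200/13.333,.1665); print(a,b,np.linalg.norm(a-b),(a+b)/2,np.degrees(np.arctan2(*(a-b)[::-1]))-45)
E
```

```text
[ 547.65519254 -234.89039006] [ 423.42139617 -433.81938229] 234.5352427916104 [ 485.53829436 -334.35488617] 13.014674973223165
```

Request:
{"fn": "jog_arm", "kwargs": {
  "series": [
    [-1.3, 0.4, -4, 0, 0, 0, 0],
    [0, 0, -4, 0, 0, 0, 0],
    [0, 0, -3, 0, 0, 0, 0],
    [0, 0, -2, 0, 0, 0, 0],
    [0, 0, 0, 0, 0, 0, 0]
  ]
}}

```text
t: 37.95
position: [0.484, -0.335, 0.1898]
tcp_rot: [0.439, 0.552, -0.442, 0.554]
wrist_force: [-0.2, -2.8, -4.3]
finger_gap: 0.144
```

Request:
{"fn": "jog_arm", "kwargs": {
  "series": [
    [0, -0.6, -2, 0, 0, 0, 0],
    [0, 0, -2, 0, 0, 0, 0],
    [0, 0, -2, 0, 0, 0, 0],
    [0, 0, -2, 0, 0, 0, 0],
    [0, 0, 0, 0, 0, 0, 0]
  ]
}}

```text
t: 38.45
position: [0.484, -0.3353, 0.1818]
tcp_rot: [0.439, 0.553, -0.442, 0.554]
wrist_force: [0.6, -3.0, -3.6]
finger_gap: 0.139
```

Request:
{"fn": "jog_arm", "kwargs": {
  "series": [
    [0, 0, -1, 0, 0, 0, 0],
    [0, 0, -1, 0, 0, 0, 0],
    [0, 0, 0, 0, 0, 0, 0],
    [0, 0, 0, 0, 0, 0, 0]
  ]
}}

```text
t: 38.85
position: [0.4841, -0.3354, 0.1811]
tcp_rot: [0.439, 0.552, -0.442, 0.554]
wrist_force: [-1.9, -2.0, 6.1]
finger_gap: 0.142
```

Seated (upward force at the expected height). Releasing and retreating.

Request:
{"fn": "jog_arm", "kwargs": {
  "series": [
    [0, 0, 0, 0, 0, 0, 50],
    [0, 0, 0, 0, 0, 0, 50],
    [0, 0, 0, 0, 0, 0, 50],
    [0, 0, 0, 0, 0, 0, 50],
    [0, 0, 20, 0, 0, 0, 50],
    [0, 0, 40, 0, 0, 0, 50],
    [0, 0, 45, 0, 0, 0, 50],
    [-5, 45, 20, 0, 0, 0, 85],
    [-5, 48, 0, 0, 0, 0, 85],
    [-5, 48, 0, 0, 0, 0, 85],
    [0, 30, 0, 0, 0, 0, 85],
    [0, 0, 0, 0, 0, 0, 85]
  ]
}}

```text
t: 40.05
position: [0.4684, -0.1603, 0.3049]
tcp_rot: [0.439, 0.554, -0.44, 0.554]
wrist_force: [0.1, -0.1, -0.7]
finger_gap: 1.002
```

```bash
python3 - <<'E'
from h import *
o=st()
s=vision.snapshot("scene"); cv2.imwrite("pics/l1.png",s["image"]); crop(s,"l2.png",140,100,280,220,5)
s=vision.snapshot("top"); crop(s,"l3.png",220,130,600,320,2)
s=vision.snapshot("wrist"); cv2.imwrite("pics/l4.png",s["image"])
E
```

```text
t 40.05 p [ 468.4 -160.3  304.9] x [-0.001 -0.001 -1.   ] y [ 0.974  0.228 -0.001] F [ 0.1 -0.1 -0.7] gap 85.6
```

View pics/l1.png

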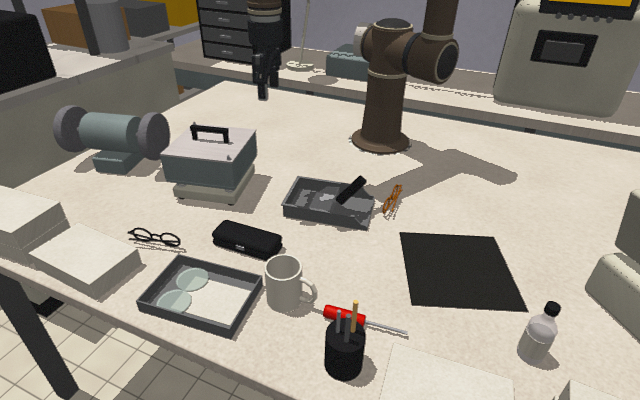

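View pics/l2.png

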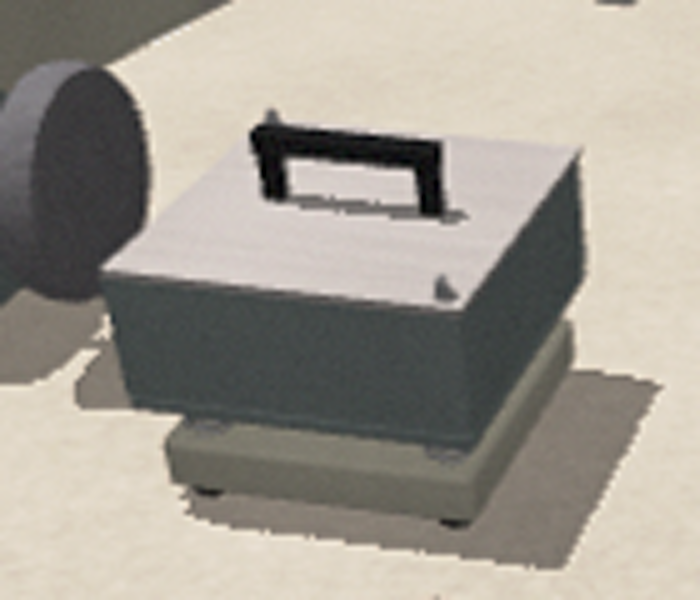

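View pics/l3.png

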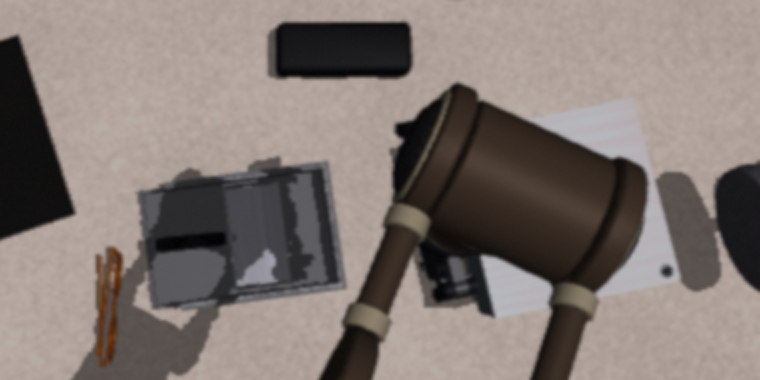

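View pics/l4.png

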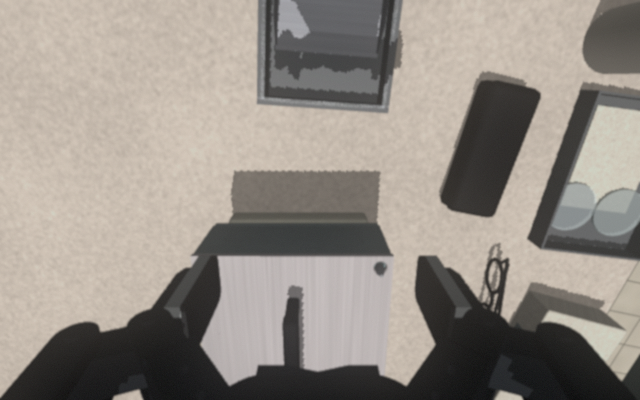

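```bash
python3 - <<'E'
from h import *
print(robot.sign_off())
E
```

```text
the job is handed in; nothing more can be done
None
```

The job is done and handed in at about 40 s. The tub is charged, the cover is back on its pins, and the scoop is lying flat in the empty bin.

- **Cover off:** I lifted the cover off the pins and laid it flat on the mat. It was then knocked about 3 cm aside while I was scooping, and ended up overhanging the mat edge slightly. I found its new position before picking it up again.
- **Blocks:** There were 8 blocks. I carried them in two scoop loads of 3 and 5, and none spilled. The top picture taken before covering showed all 8 in the tub and the bin empty.
- **Scoop:** I released it in the middle of the bin floor. It looked flat in both the wrist and scene pictures.
- **Cover on:** Both pins show through the holes, and the plate looks flush with the rim all round. The gripper touched down at 181 mm, against 180.4 mm when the cover was first gripped on its pins.
- **Disagreement:** The top camera and the first grasp differed by about 1–2 mm on where the tub's centre is. I aimed between the two, and the cover went on with side forces of only about 3 N.
- **Other things:** The last pictures showed the case, mug, amber frame and screwdriver where they started.

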